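Pack a painted panel in a slotted carton and close its flaps

ROBOT

A 6-joint arm with a two-finger parallel gripper is mounted at the origin on the work surface. World frame = base frame: x ahead of the robot, y to its left, z up, the work surface at z = 0. Lengths are in m, angles in rad, forces in N, time in s.
With the tool pointing down it reaches from about 0.375 to 0.9 m from the base axis. Payload 3.1 kg.
Tool frame: the origin (TCP) lies at the very end of the fingers, on their centre line; the grasp point (between the pads) lies 19 mm behind it; x points along the fingers, y is the direction in which the jaws open and shut, and the axes are right-handed (so a half turn about x gives the same grasp; the last joint's range is limited). The gripper opens to 87 mm and grips with 3 to 60 N. Pads are 19 mm wide; open, the fingers measure 117 mm over their backs; the gripper's body (75 mm by 190 mm) begins 51 mm behind the grasp point.
Start: joints at [-1.486, 0.527, 1.433, -0, 1.181, -0.178], TCP at [0.162, -0.604, 0.223] pointing down, gripper open.
Joint ranges: [-3.08, 3.08], [-0.75, 2.2], [0.22, 2.44], [-1.43, 4.57], [0, 2.65], [-2.85, 2.85]. Speed limits (rad/s): [2.79, 2.79, 3.14, 3.14, 3.14, 3.14].

INTERFACE

Orientations are given as a unit quaternion [x, y, z, w].
In Python, from rig import robot gives the robot as it stands.
- The arm moves only by the tool carry_out, never from a script. Its argument "commands" is a list that holds one entry, the list of rows, each a list of 5 numbers: the opening, from 0 (shut) to 1 (fully open), then the shift along the tool's x, y, z in mm, then the turn about the tool's x in degrees. In form: [[[hand, x, y, z, twist], ...]]. A call has 1 to 8 rows; each row shifts and turns the pose as measured when the row begins, along the tool's axes as they then stand; what a row does not reach is not made up. A row lasts 1/12 s, in which the tool goes at most 41.7 mm and 7.16 degrees, less where a joint would pass 70% of its speed; a pose out of reach is approached as far as the arm can. A call with a gripper value outside its range is refused whole. The fingers move at their own pace and stop on an object; "force" is the grip in N (left out, the last holds). Time passes only in rows, so rows that do not move let the fingers close. It gives the time, the measured TCP pose, the force and the opening at its end, in the units of the state.
- robot.get_obs(): the state, without advancing time (a new reading comes with each control period).
- robot.camera(name): name is "side" or "top" or "wrist"; returns the picture (480x640x3 uint8, red, green, blue); there is no depth.
- robot.camera_model(name): a dict with "fx", "fy", "cx", "cy" (pixels), "R" (3x3) and "t" (3): a world point X has camera coordinates R X + t. Camera axes: x right, y down, z forward; pixel columns grow to the right and rows downward; lengths in m; the calibration is good to about 2 mm. A picture is of the moment at which its call begins: read the wrist's pose just before it. camera_model takes no time and is no camera call; for the wrist camera it gives the pose at the moment of the call.
- robot.hand_in(): hands the job in, once; it reports no verdict.
The state is a dict: "time": time; "q": joint angles; "joint_velocities": joint speeds; "joint_torque": joint torques, N m; "position": TCP position; "tool_rot": TCP orientation; "ft_force": force on the tool from outside, world axes, zero at the start; "moment": the same for the moment, N m; "grip_width": finger opening in m.
Only numpy, scipy, OpenCV 4.12 (cv2) and the standard library are available. Lean on these libraries where they do the work, as an engineer would, in place of code of your own. Each camera call takes 0.05 s, during which the arm holds its last target. There are 200 camera calls.

TASK

Take the painted panel off the little wooden stand and stand it upright on its long edge in the one empty slot of the carton's foam rails; the slot was cut by hand, a little out of place, so feel for it, then push the panel firmly but not brutally down until it is fully home on the carton's floor. Then close the carton: fold both short end flaps down flat first, then both long flaps down flat over them, without crushing anything. Do not disturb the two packed panels, the water glass or the paint tube.

Things in the scene. Friction and masses are not known exactly. Their poses are not given: they have to be found in the camera images.
- panel: Loose white wooden panel with three painted trees, 120 mm wide (its y), 90 mm high (its z), 8 mm thick (its x), about 75 g. Origin: middle of its lower long edge; z points up the panel, x is the normal of the painted face. Starts on the stand, leaning 0.436 rad (25 degrees) from vertical, top towards the stand's -x. Once packed either face may look either way.
- stand: Fixed wooden stand, about 105 x 96 x 75 mm. Origin: on the table under the middle of the panel's lower edge, which rests 16 mm up on two ledges with 8 mm front lips. Two back rails, 12 mm wide, 42 mm either side of the middle, reach 62 mm up the panel's back; between them the back is clear from 25 mm up, so the top edge can be pinched across its thickness.
- carton: Fixed cardboard carton, open on top, 120 (x) x 148 (y) x 100 (z) mm outside, walls and floor 4 mm. Origin: middle of its underside. A grey foam rail at each y end, 75 mm high above the inner floor, ends 128 mm and faces 100 mm apart, has bays at x = -35, 0, 35 mm, 26 mm wide. Two bays hold panels; the panel goes in the slot of the third, in line with them, its middle at y = 0.
- carton_rim (a point): Middle of the carton's mouth at rim height, 100 mm above its underside; axes as the carton's. A panel that is fully home has its top 6 mm below the rim.
- carton_floor (a point): Middle of the carton's inner floor, 4 mm above its underside. The empty bay's slot, along y, was cut by hand 2.5 to 7 mm off the bay's middle to either side: feel or look for it. Mouth 12 mm wide at the foam's top, 75 mm above this floor. Inside, springy lips 5 mm apart, from 61 (lead-in) to 8 mm, grip the panel: below 45 mm it stays put, a push of 5 to 13 N slides it down; it does not fall home.
- flap_end_left (a joint): Hinge of the short end flap on the carton's +y rim. 0 = folded down flat (its stop), 1.57 = upright, more = leaning outwards (starts 1.75 to 2.25). Reaches 59 mm from the hinge, 112 mm wide, 3 mm thick; hinge along the rim at its height. Stays where it is left; moved by under 1 N at its edge: pushed in from outside, then pressed down.
- flap_end_right (a joint): The same for the short end flap on the carton's -y rim.
- flap_long_near (a joint): The same for the long flap on the carton's -x rim (148 mm wide, reaches 59 mm); its hinge is 3.5 mm above the rim, so that it lies on the end flaps.
- flap_long_far (a joint): The same for the long flap on the carton's +x rim, hinge 3.5 mm above the rim.
- flap_end_left_edge (a point): Middle of the free edge of that flap.
- flap_end_right_edge (a point): Middle of the free edge of that flap.
- flap_long_near_edge (a point): Middle of the free edge of that flap.
- flap_long_far_edge (a point): Middle of the free edge of that flap.
- stock_wreath: Loose panel of the same size with a painted wreath, packed in another bay, grey foam end pieces around its ends; origin at the middle of its lower edge. Leave alone.
- stock_dots: Loose panel with painted dots, packed in another bay; as above. Leave alone.
- water_glass: Open glass, 68 mm across, 85 mm high, loose; origin at the middle of its underside. Leave alone.
- paint_tube: White and blue paint tube lying on the table, 97 mm long (its x), 24 mm wide, 17 mm high, loose; origin on the table under its middle. Leave alone.

How it is judged:
On the way, in this order (a step that is already met when the one before it is completed fails the run):
1. The panel stands on edge in the empty slot, fully home on the carton's floor, with the flaps still open (z of panel in the frame of carton between 0 and 0.0075 m and x of panel in the frame of carton between -0.05 and 0.05 m and y of panel in the frame of carton between -0.008 and 0.008 m and angle between panel's own z axis and vertical below 0.08 rad and angle between the x axis of panel and the x axis of carton, either way round below 0.08 rad), for 0.2 s.
2. Both end flaps are folded down flat (value of joint each of flap_end_left, flap_end_right below 0.12 rad), for 0.2 s.
3. Both long flaps are folded down flat over them (value of joint each of flap_long_near, flap_long_far below 0.12 rad), for 0.2 s.
At the end, for the whole second after the job is handed in: The panel stands upright (0.08 rad) and at rest in the carton's empty slot, in line with the other panels (0.08 rad), lower edge within 3.5 mm of the inner floor and its middle within 8 mm of the carton's middle along the slot; all four flaps are folded flat (within 0.12 rad) and still (all of step 1 and all of step 2 and all of step 3 and linear speed of panel below 0.02 m/s and velocity of joint each of flap_end_left, flap_end_right, flap_long_near, flap_long_far below 0.1 rad/s); the robot touches nothing.
It fails at once if A long flap is folded down (below 0.4 rad) while an end flap is not yet down (above 0.4 rad) (value of joint any of flap_long_near, flap_long_far below 0.4 rad and value of joint any of flap_end_left, flap_end_right above 0.4 rad).
It fails at once if A flap is folded down (below 0.4 rad) before the panel is home in the slot (lower edge within 6 mm of the floor) (value of joint any of flap_end_left, flap_end_right, flap_long_near, flap_long_far below 0.4 rad and z of panel in the frame of carton above 0.01 m).
It fails at once if The carton is crushed: fingers press on it or its flaps, or the panel is rammed into it, with more than 60 N (contact force between any of the fingers, panel and carton above 60 N).
It fails at once if A packed panel is moved by more than 15 mm (distance of any of stock_wreath, stock_dots from where it was at the start of the episode above 0.015 m).
It fails at once if The water glass or the paint tube is moved by more than 20 mm (distance of any of water_glass, paint_tube from where it was at the start of the episode above 0.02 m).
It also fails if it takes over 72 s, if anything falls off the work surface, if the arm or the gripper's body presses on something with over 40 N, if the wrist force passes 120 N, or if a joint passes its speed limit or range.

## Working session

There is one attempt and no reset: what is moved stays moved. The work goes in short steps, Python scripts to look and compute and a tool call to move; the robot and the scene stay as the last step left them, time stands still between calls to the robot, and variables do not carry over. Pictures are saved under pics/ and viewed, on a budget of 10 in all, crops included, one or two more only if the job needs it, and the job is handed in when it is done.

Besides the shell and the picture viewer there is one more tool, called after "Request:" in YAML: its name, and indented under it one key for each argument. carry_out: Moves the arm, as the interface text tells. Its arguments: {"type":"object","properties":{"commands":{"type":"array"},"force":{"type":"number"}},"required":["commands"]}

```bash
ls; mkdir -p pics; python3 - <<'E'
from rig import robot
import cv2
o=robot.get_obs();print({k:(v if not hasattr(v,'round') else v) for k,v in o.items()})
for n in ("side","top"):
    cv2.imwrite(f"pics/{n}0.png",cv2.cvtColor(robot.camera(n),cv2.COLOR_RGB2BGR)); print(n,robot.camera_model(n))
E
```

```text
pics
{'time': 0.0, 'q': array([-1.48650401e+00,  5.28449424e-01,  1.43390560e+00,  2.41500451e-05,
        1.18139318e+00, -1.78508476e-01]), 'joint_velocities': array([-0.00136756, -0.00045018,  0.00191173, -0.00109658,  0.00077361,
        0.00155478]), 'joint_torque': array([-5.16972541e-04, -4.40046859e+01, -1.76590347e+01,  6.30801916e-02,
        5.80654631e-02, -1.78460418e-04]), 'position': array([ 0.16233373, -0.60279146,  0.22158088]), 'tool_rot': array([ 0.70105488,  0.09340457, -0.70096733,  0.09188281]), 'ft_force': array([0.15143485, 0.22771912, 0.47496362]), 'moment': array([ 0.00796009,  0.01003553, -0.0094482 ]), 'grip_width': 0.08721351166299023}
side {'fx': 459.0189529150442, 'fy': 459.0189529150442, 'cx': 322.6551028222041, 'cy': 236.87992073699002, 'R': array([[ 0.82238281, -0.56887325,  0.0083517 ],
       [-0.39207847, -0.57731717, -0.71622578],
       [ 0.41226326,  0.58573724, -0.69781866]]), 't': array([-0.53303937,  0.28739435,  0.52336103])}
top {'fx': 613.4300157315939, 'fy': 613.4300157315939, 'cx': 319.80491061258107, 'cy': 244.72094417490214, 'R': array([[-0.0083043 , -0.99995512,  0.00455986],
       [-0.99272217,  0.0076962 , -0.12018094],
       [ 0.12014045, -0.00552469, -0.99274153]]), 't': array([-0.00350749,  0.62059601,  1.02314665])}
```

View pics/side0.png

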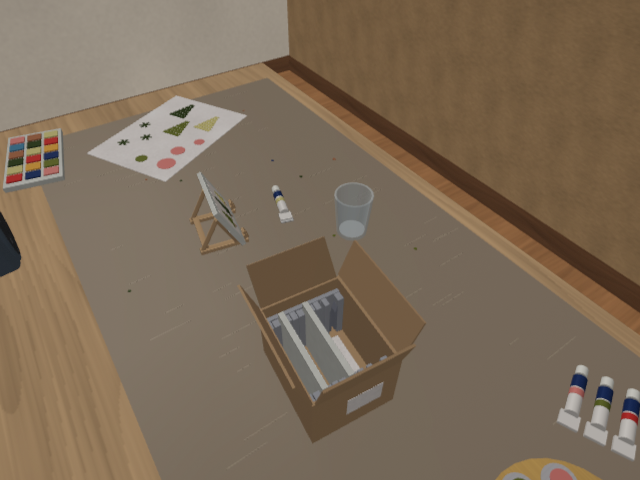

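View pics/top0.png

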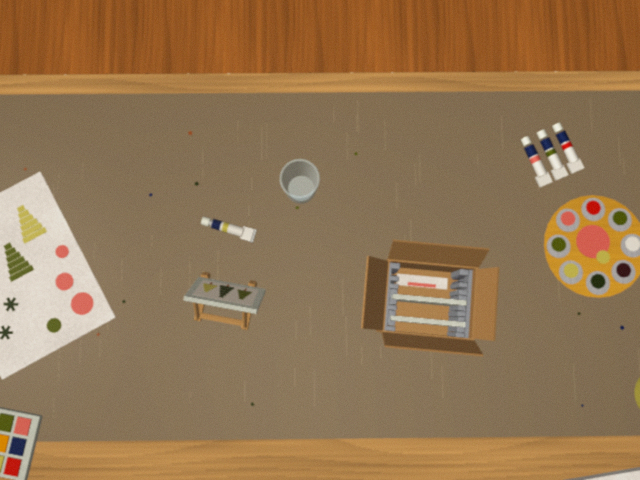

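The side and top views show the panel on its stand around (225,297) in the top view, painted face towards +x and top leaning to −x. The carton is around (430,295), and its far bay (+x, upper in the image at y≈280) is empty. The glass is at (300,180) and the tube at (228,229).

```bash
cat > h.py <<'E'
import numpy as np, cv2
from rig import robot
from scipy.spatial.transform import Rotation as Ro
def plane(m,uv,z):
    "pixel ray onto the plane at height z"
    R,t=np.array(m["R"]),np.array(m["t"]); c=-R.T@t
    d=R.T@np.array([(uv[0]-m["cx"])/m["fx"],(uv[1]-m["cy"])/m["fy"],1.]); return c+d*(z-c[2])/d[2]
def proj(m,X):
    p=np.array(m["R"])@np.array(X)+np.array(m["t"]); return np.array([m["cx"]+m["fx"]*p[0]/p[2],m["cy"]+m["fy"]*p[1]/p[2]])
def tri(ms,uvs):
    "least-squares point of rays"
    A=np.zeros((3,3));b=np.zeros(3);L=[]
    for m,uv in zip(ms,uvs):
        R,t=np.array(m["R"]),np.array(m["t"]);c=-R.T@t
        d=R.T@np.array([(uv[0]-m["cx"])/m["fx"],(uv[1]-m["cy"])/m["fy"],1.]);d/=np.linalg.norm(d)
        P=np.eye(3)-np.outer(d,d);A+=P;b+=P@c;L.append((P,c))
    X=np.linalg.solve(A,b); return X,[1e3*np.linalg.norm(P@(X-c)) for P,c in L]
def snap(n,f=None):
    m=robot.camera_model(n); im=cv2.cvtColor(robot.camera(n),cv2.COLOR_RGB2BGR)
    if f: cv2.imwrite("pics/"+f,im)
    return m,im
def to(X,o=None):
    "tool-axis shift (mm) to bring the TCP to world X"
    o=o or robot.get_obs(); return np.round(1e3*Ro.from_quat(o["tool_rot"]).inv().apply(np.array(X)-o["position"]),1)
def axes(o=None):
    o=o or robot.get_obs(); return Ro.from_quat(o["tool_rot"]).as_matrix().round(3)
E
python3 - <<'E'
from h import *
np.set_printoptions(precision=4,suppress=True)
print(axes()); m=robot.camera_model("wrist"); R=np.array(m["R"]);print(m,-R.T@m["t"])
o=robot.get_obs(); A=Ro.from_quat(o["tool_rot"]); print("cam in tool",A.inv().apply(-R.T@m["t"]-o["position"]),"R tool->cam\n",R@A.as_matrix())
t=robot.camera_model("top")
for n,uv,z in [("ptopL",(185,299),.1),("ptopR",(258,309),.1),("lipL",(206,275),.02),("lipR",(253,284),.02),("c1",(388,262),.1),("c2",(474,267),.1),("c3",(388,333),.1),("c4",(471,338),.1),("glass",(300,183),.04),("tube",(228,229),.01)]: print(n,plane(t,uv,z))
s=robot.camera_model("side"); 
b=cv2.imread("pics/top0.png")[180:380,150:520]; cv2.imwrite("pics/t0crop.png",cv2.resize(b,(740*800//740,400*800//740),interpolation=cv2.INTER_CUBIC))
E
```

```text
[[-0.     0.26  -0.966]
 [ 0.002 -0.966 -0.26 ]
 [-1.    -0.002 -0.   ]]
{'fx': 418.850835810169, 'fy': 418.850835810169, 'cx': 315.81940521766523, 'cy': 234.40486123737898, 'R': array([[ 0.261 , -0.9653, -0.0014],
       [-0.9331, -0.2527,  0.2559],
       [-0.2474, -0.0655, -0.9667]]), 't': array([-0.6236, -0.0327,  0.3893])} [ 0.2285 -0.5848  0.3839]
cam in tool [-0.1622 -0.0006 -0.0687] R tool->cam
 [[-0.0006  1.     -0.0013]
 [-0.2562  0.0011  0.9666]
 [ 0.9666  0.0009  0.2562]]
ptopL [0.5268 0.2093 0.1   ]
ptopR [0.5098 0.0919 0.1   ]
lipL [0.571  0.1905 0.02  ]
lipR [0.5546 0.1084 0.02  ]
c1 [ 0.5839 -0.1185  0.1   ]
c2 [ 0.5747 -0.2578  0.1   ]
c3 [ 0.4699 -0.116   0.1   ]
c4 [ 0.4609 -0.2486  0.1   ]
glass [0.729  0.0252 0.04  ]
tube [0.6533 0.1544 0.01  ]
```

```bash
cat >> h.py <<'E'
def plan(wps,hand=1.,step=40.,tw=7.):
    "rows through waypoints (x,y,z,yaw of tool y in deg); tool stays vertical"
    o=robot.get_obs(); A=axes(o); p=1e3*o["position"]; y=np.degrees(np.arctan2(A[1,1],A[0,1])); rows=[]
    for X in wps:
        q=1e3*np.array(X[:3]); dy=(X[3]-y+180)%360-180
        n=max(1,int(np.ceil(max(np.linalg.norm(q-p)/step,abs(dy)/tw))))
        for i in range(n):
            d=(q-p)/n; c,s=np.cos(np.radians(y)),np.sin(np.radians(y))
            rows.append([hand,round(-d[2]),round(c*d[0]+s*d[1]),round(s*d[0]-c*d[1]),round(-dy/n,1)])
            y+=dy/n; r=rows[-1]; c,s=np.cos(np.radians(y-dy/n)),np.sin(np.radians(y-dy/n))
            # accumulate what the rounded row really does
            p=p+[c*r[2]+s*r[3],s*r[2]-c*r[3],-r[1]]; 
            if i<n-1: q=q  # remaining distance is re-divided below
            n_left=n-i-1
            if n_left: pass
        rem=q-p; 
        if np.linalg.norm(rem)>1.5: print("left",rem.round(1))
    for i in range(0,len(rows),8): print(rows[i:i+8])
E
python3 - <<'E'
from h import *
plan([(.52,-.265,.26,-4)])
E
```

```text
left [126.6 120.2  14.3]
[[1.0, -3, -18, -33, np.float64(-5.5)], [1.0, -3, -14, -32, np.float64(-5.5)], [1.0, -2, -10, -31, np.float64(-5.5)], [1.0, -2, -6, -29, np.float64(-5.5)], [1.0, -2, -3, -27, np.float64(-5.5)], [1.0, -2, 0, -25, np.float64(-5.5)], [1.0, -2, 2, -23, np.float64(-5.5)], [1.0, -2, 4, -21, np.float64(-5.5)]]
[[1.0, -2, 5, -19, np.float64(-5.5)], [1.0, -1, 7, -17, np.float64(-5.5)], [1.0, -1, 8, -15, np.float64(-5.5)], [1.0, -1, 8, -14, np.float64(-5.5)], [1.0, -1, 9, -12, np.float64(-5.5)]]
```

```bash
python3 - <<'E'
s=open('h.py').read(); i=s.index("def plan")
s=s[:i]+'''def plan(wps,hand=1.,step=40.,tw=7.):
    "rows through waypoints (x,y,z,yaw of tool y in deg); tool stays vertical"
    o=robot.get_obs(); A=axes(o); p=1e3*o["position"]; y=np.degrees(np.arctan2(A[1,1],A[0,1])); rows=[]
    for X in wps:
        q=1e3*np.array(X[:3]); dy=(X[3]-y+180)%360-180
        n=max(1,int(np.ceil(max(np.linalg.norm(q-p)/step,abs(dy)/tw))))
        for i in range(n):
            d=(q-p)/(n-i); c,s=np.cos(np.radians(y)),np.sin(np.radians(y))
            r=[hand,round(-d[2]),round(c*d[0]+s*d[1]),round(s*d[0]-c*d[1]),float(round(-dy/n,1))]
            p=p+[c*r[2]+s*r[3],s*r[2]-c*r[3],-r[1]]; y+=dy/n; rows.append(r)
    for i in range(0,len(rows),8): print(rows[i:i+8])
'''
open('h.py','w').write(s)
E
python3 -c "
from h import *
plan([(.52,-.265,.26,-4)])"
```

```text
Traceback (most recent call last):
  File "h.py", line 6, in plan
    o=robot.get_obs(); A=axes(o); p=1e3*o["position"]; y=np.degrees(np.arctan2(A[1,1],A[0,1])); rows=[]
                         ^^^^
NameError: name 'axes' is not defined
```

```bash
cat > h0.py <<'E'
def plane(m,uv,z):
    "pixel ray onto the plane at height z"
    R,t=np.array(m["R"]),np.array(m["t"]); c=-R.T@t
    d=R.T@np.array([(uv[0]-m["cx"])/m["fx"],(uv[1]-m["cy"])/m["fy"],1.]); return c+d*(z-c[2])/d[2]
def proj(m,X):
    p=np.array(m["R"])@np.array(X)+np.array(m["t"]); return np.array([m["cx"]+m["fx"]*p[0]/p[2],m["cy"]+m["fy"]*p[1]/p[2]])
def tri(ms,uvs):
    "least-squares point of rays"
    A=np.zeros((3,3));b=np.zeros(3);L=[]
    for m,uv in zip(ms,uvs):
        R,t=np.array(m["R"]),np.array(m["t"]);c=-R.T@t
        d=R.T@np.array([(uv[0]-m["cx"])/m["fx"],(uv[1]-m["cy"])/m["fy"],1.]);d/=np.linalg.norm(d)
        P=np.eye(3)-np.outer(d,d);A+=P;b+=P@c;L.append((P,c))
    X=np.linalg.solve(A,b); return X,[1e3*np.linalg.norm(P@(X-c)) for P,c in L]
def snap(n,f=None):
    m=robot.camera_model(n); im=cv2.cvtColor(robot.camera(n),cv2.COLOR_RGB2BGR)
    if f: cv2.imwrite("pics/"+f,im); np.save("pics/"+f+".npy",m,allow_pickle=True)
    return m,im
def model(f): return np.load("pics/"+f+".npy",allow_pickle=True).item()
def axes(o=None):
    o=o or robot.get_obs(); return Ro.from_quat(o["tool_rot"]).as_matrix().round(3)
E
(head -3 h.py | grep import; cat h0.py; sed -n '/^def plan(/,$p' h.py) > h1.py; grep -q scipy h1.py || sed -i '1a from rig import robot\nfrom scipy.spatial.transform import Rotation as Ro' h1.py; mv h1.py h.py; head -5 h.py
python3 -c "
from h import *
np.set_printoptions(suppress=True)
plan([(.52,-.265,.26,-4)])"
```

```text
import numpy as np, cv2
from rig import robot
from scipy.spatial.transform import Rotation as Ro
def plane(m,uv,z):
    "pixel ray onto the plane at height z"
[[1.0, -3, -18, -33, -5.5], [1.0, -3, -15, -35, -5.5], [1.0, -3, -11, -36, -5.5], [1.0, -3, -8, -37, -5.5], [1.0, -3, -4, -38, -5.5], [1.0, -3, -1, -38, -5.5], [1.0, -3, 3, -38, -5.5], [1.0, -3, 7, -37, -5.5]]
[[1.0, -3, 10, -36, -5.5], [1.0, -3, 13, -35, -5.5], [1.0, -3, 17, -34, -5.5], [1.0, -3, 20, -32, -5.5], [1.0, -2, 23, -31, -5.5]]
```

Request:
carry_out:
  commands:
    - [[1.0,-3,-18,-33,-5.5],[1.0,-3,-15,-35,-5.5],[1.0,-3,-11,-36,-5.5],[1.0,-3,-8,-37,-5.5],[1.0,-3,-4,-38,-5.5],[1.0,-3,-1,-38,-5.5],[1.0,-3,3,-38,-5.5],[1.0,-3,7,-37,-5.5]]

```text
time: 0.77
position: [0.3809, -0.3895, 0.2411]
tool_rot: [-0.611, -0.357, 0.612, -0.352]
ft_force: [-0.4, -0.6, 0.8]
grip_width: 0.0871
```

Request:
carry_out:
  commands:
    - [[1.0,-3,10,-36,-5.5],[1.0,-3,13,-35,-5.5],[1.0,-3,17,-34,-5.5],[1.0,-3,20,-32,-5.5],[1.0,-2,23,-31,-5.5]]

```text
time: 1.18
position: [0.5178, -0.2458, 0.2544]
tool_rot: [0.504, 0.499, -0.504, 0.492]
ft_force: [0.6, -0.8, -0.0]
grip_width: 0.0869
```

```bash
python3 -c "
from h import *
plan([(.52,-.265,.26,-4)])"
```

```text
[[1.0, -6, 2, 19, 3.1]]
```

Request:
carry_out:
  commands:
    - [[1.0,-6,2,19,3],[1,0,0,0,0],[1,0,0,0,0]]

```text
time: 1.43
position: [0.5262, -0.2532, 0.2595]
tool_rot: [0.513, 0.492, -0.511, 0.483]
ft_force: [-0.1, -0.2, -0.1]
grip_width: 0.0869
```

```bash
python3 -c "
from h import *
snap('wrist','w1.png')
plan([(.52,.06,.26,-8)])"
```

```text
[[1.0, 0, -3, -39, 0.6], [1.0, 0, -3, -39, 0.6], [1.0, 0, -4, -39, 0.6], [1.0, 0, -4, -39, 0.6], [1.0, 0, -4, -39, 0.6], [1.0, 0, -5, -39, 0.6], [1.0, 0, -5, -39, 0.6], [1.0, 0, -6, -39, 0.6]]
```

View pics/w1.png

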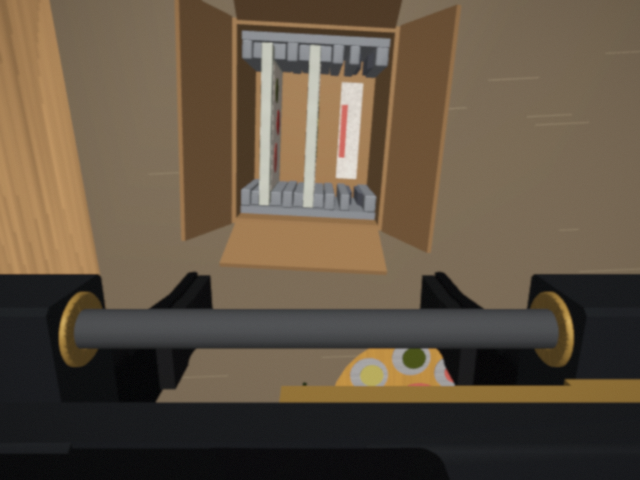

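The wrist view shows the carton's mouth at columns 237–397 and rows 25–222, with the packed panels at columns 267 and 312. The empty bay is on the +x side, columns ~335–375. I'll zoom in on the rails and go on to the stand.

Request:
carry_out:
  commands:
    - [[1.0,0,-3,-39,0.6],[1.0,0,-3,-39,0.6],[1.0,0,-4,-39,0.6],[1.0,0,-4,-39,0.6],[1.0,0,-4,-39,0.6],[1.0,0,-5,-39,0.6],[1.0,0,-5,-39,0.6],[1.0,0,-6,-39,0.6]]

```text
time: 2.15
position: [0.5173, 0.0552, 0.2583]
tool_rot: [-0.539, -0.461, 0.541, -0.452]
ft_force: [0.3, -0.4, -0.5]
grip_width: 0.0868
```

```bash
python3 - <<'E'
from h import *
a=cv2.imread('pics/w1.png'); b=np.vstack([a[15:85,225:410],a[170:230,225:410]])
cv2.imwrite('pics/w1c.png',cv2.resize(b,None,fx=4.3,fy=4.3,interpolation=cv2.INTER_CUBIC))
snap('wrist','w2.png'); print(robot.get_obs()['position'])
E
```

```text
[0.51589128 0.06258573 0.25832959]
```

View pics/w1c.png

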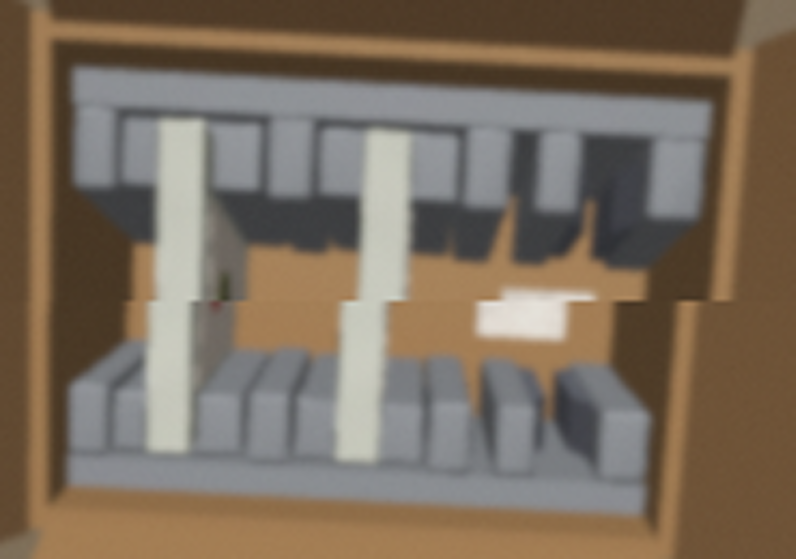

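View pics/w2.png

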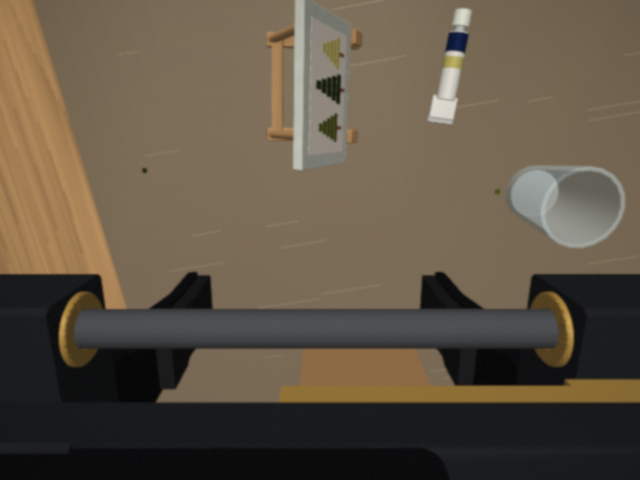

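In the zoom, the empty bay shows a block, then a wide gap between crop columns 582–650 at the +y rail and 537–600 at the −y rail. So the slot sits off to +x. In w2 the panel's top edge runs along columns 295–305 and is cut off at row 0, with its near corner at (299,168). The ledges are at (355,38) and (350,135).

```bash
python3 - <<'E'
from h import *
np.set_printoptions(precision=4,suppress=True)
m=model('w1.png')
F=lambda x,y:(225+x/4.3,15+y/4.3); N=lambda x,y:(225+x/4.3,170+(y-301)/4.3)
z=.079
P=[plane(m,q,z) for q in (F(73,68),F(714,100),N(68,487),N(643,515))]; print("rail corners",np.array(P))
x1=P[1]-P[0]; x2=P[3]-P[2]; y1=P[0]-P[2]; y2=P[1]-P[3]
print("len",[np.linalg.norm(v) for v in (x1,x2,y1,y2)],"yaw",[np.degrees(np.arctan2(v[1],v[0])) for v in (x1,x2)],[np.degrees(np.arctan2(-v[0],v[1])) for v in (y1,y2)])
c=np.mean(P,0); yaw=np.mean([np.arctan2(v[1],v[0]) for v in (x1,x2)]+[np.arctan2(-v[0],v[1]) for v in (y1,y2)]); print("c",c,np.degrees(yaw))
ex=np.array([np.cos(yaw),np.sin(yaw),0]);ey=np.array([-ex[1],ex[0],0])
L=lambda p:np.round(1e3*np.array([(p-c)@ex,(p-c)@ey]),1)
for n,q,z in [("F divL",F(467,165),.079),("F divR",F(510,165),.079),("F blkL",F(537,170),.079),("F blkR",F(582,170),.079),("F endL",F(650,180),.079),("F endR",F(703,180),.079),("F back",F(580,130),.079),("F front",F(560,210),.079),
 ("N divR",N(467,420),.079),("N blkL",N(497,420),.079),("N blkR",N(535,420),.079),("N endL",N(600,430),.079),("N endR",N(648,430),.079),("N divL",N(430,420),.079),
 ("F p1",F(182,125),.094),("N p1",N(169,450),.094),("F p2",F(388,130),.094),("N p2",N(358,460),.094),
 ("rimUL",F(30,22),.1),("rimUR",F(750,60),.1),("rimLL",N(40,505),.1),("rimLR",N(668,533),.1)]: print(n,L(plane(m,q,z)))
m2=model('w2.png')
for n,q,z in [("near corner",(298,168),.1),("ledgeF",(355,38),.02),("ledgeN",(350,135),.02)]: print(n,plane(m2,q,z))
plan([(.46,.095,.26,-8)])
E
```

```text
rail corners [[ 0.4748 -0.1112  0.079 ]
 [ 0.587  -0.1218  0.079 ]
 [ 0.4611 -0.2508  0.079 ]
 [ 0.5726 -0.2615  0.079 ]]
len [np.float64(0.11263841843244977), np.float64(0.1120431503097167), np.float64(0.14030662601925922), np.float64(0.14042224875711734)] yaw [np.float64(-5.44682957352774), np.float64(-5.504409210364536)] [np.float64(-5.616648747708922), np.float64(-5.859419561962555)]
c [ 0.5239 -0.1863  0.079 ] -5.606826773390938
F divL [13.8 57.6]
F divR [21.4 58. ]
F blkL [26.2 57.4]
F blkR [34.2 57.8]
F endL [46.4 56.7]
F endR [55.8 57.2]
F back [33.4 64.3]
F front [30.8 51. ]
N divR [ 20.5 -53.2]
N blkL [ 26.3 -52.9]
N blkR [ 33.6 -52.5]
N endL [ 46.2 -53.8]
N endR [ 55.4 -53.3]
N divL [ 13.4 -53.6]
F p1 [-35.   59.1]
N p1 [-34.9 -59.2]
F p2 [-0.2 60. ]
N p2 [  0.1 -59.3]
rimUL [-59.5  72.4]
rimUR [58.7 72.5]
rimLL [-57.5 -69.5]
rimLR [ 57.6 -68.8]
near corner [0.5072 0.0952 0.1   ]
ledgeF [0.5711 0.1919 0.02  ]
ledgeN [0.5548 0.1103 0.02  ]
[[1.0, -1, -30, -11, -0.7], [1.0, -1, -30, -12, -0.7]]
```

Request:
carry_out:
  commands:
    - [[1.0,-1,-30,-11,-0.7],[1.0,-1,-30,-12,-0.7],[1,0,0,0,0]]

```text
time: 2.45
position: [0.4568, 0.0968, 0.2598]
tool_rot: [-0.532, -0.473, 0.533, -0.458]
ft_force: [0.3, 0.2, 0.5]
grip_width: 0.0869
```

```bash
python3 - <<'E'
from h import *
m,a=snap('wrist','w3.png'); print(robot.get_obs()['position'])
b=cv2.imread('pics/w2.png')[0:190,250:400]
# predicted region in w3
u=proj(m,(.52,.15,.08)); print(u); x,y=max(0,int(u[0])-75),max(0,int(u[1])-110); print("crop3 origin",x,y,"scale 2.6")
c=a[y:y+230,x:x+150]; H=230
b=cv2.copyMakeBorder(b,0,H-b.shape[0],0,0,cv2.BORDER_CONSTANT); c=cv2.copyMakeBorder(c,0,H-c.shape[0],0,150-c.shape[1],cv2.BORDER_CONSTANT)
cv2.imwrite('pics/w23.png',cv2.resize(np.hstack([b,c]),None,fx=2.6,fy=2.6,interpolation=cv2.INTER_CUBIC))
E
```

```text
[0.45958001 0.09556957 0.2601134 ]
[390.95732127 137.5092479 ]
crop3 origin 315 27 scale 2.6
```

View pics/w23.png

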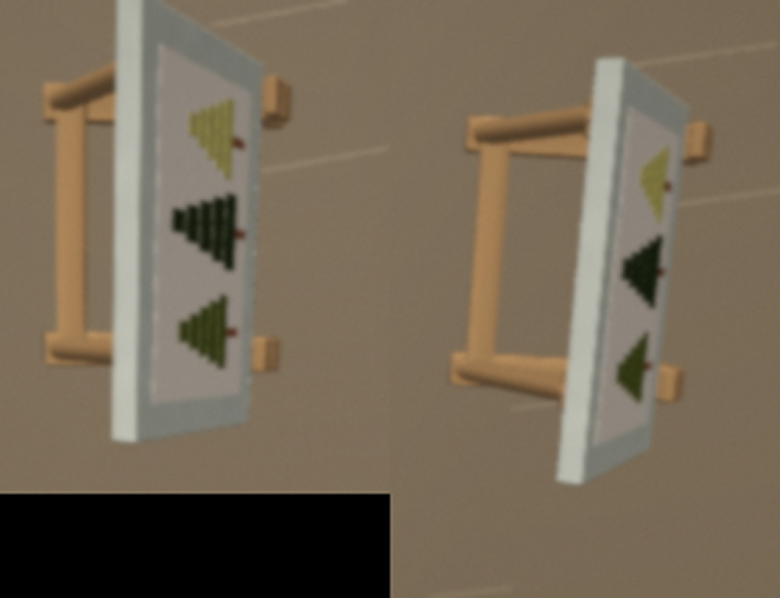

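The crop pair shows the panel's top-edge near corners at (137,440) in w2 and (582,484) in w3. The lower front corners are at (247,421)/(264,68) and (650,447)/(688,107).

```bash
python3 - <<'E'
from h import *
np.set_printoptions(precision=4,suppress=True)
a,b=model('w2.png'),model('w3.png'); A=lambda x,y:(250+x/2.6,y/2.6); B=lambda x,y:((x-390)/2.6+315,y/2.6+27)
X={}
for n,p,q in [("topfrontN",(137,440),(582,484)),("topbackN",(112,438),(557,481)),("lowN",(247,421),(650,447)),("lowF",(264,68),(688,107))]:
    X[n],r=tri([a,b],[A(*p),B(*q)]); print(n,X[n],np.round(r,2))
for n,q in [("topfrontF",(625,60)),("topbackF",(598,58)),("topfrontN",(582,484)),("topbackN",(557,481))]: print(n,plane(b,B(*q),.0985 if 'front' in n else .101-.0055))
d=X["lowF"]-X["lowN"]; print("len",np.linalg.norm(d),"yaw",np.degrees(np.arctan2(-d[0],d[1])))
E
```

```text
topfrontN [0.5104 0.0934 0.0989] [0.19 0.19]
topbackN [0.5031 0.0951 0.0978] [0.2 0.2]
lowN [0.5466 0.0869 0.0218] [0.22 0.22]
lowF [0.5706 0.2038 0.0124] [0.53 0.53]
topfrontF [0.5328 0.2102 0.0985]
topbackF [0.5261 0.2122 0.0955]
topfrontN [0.5103 0.0932 0.0985]
topbackN [0.5033 0.0944 0.0955]
len 0.11966716739483181 yaw -11.602103359667703
```

```bash
python3 - <<'E'
from h import *
plan([(.523,.1515,.13,-11.2),(.523,.1515,.073,-11.2)])
E
```

```text
[[1.0, 33, 14, -16, 0.9], [1.0, 32, 14, -16, 0.9], [1.0, 33, 13, -16, 0.9], [1.0, 32, 13, -17, 0.9], [1.0, 29, 0, 0, -0.0], [1.0, 28, 0, 0, -0.0]]
```

Request:
carry_out:
  commands:
    - [[1.0,33,14,-16,1],[1.0,32,14,-16,1],[1.0,33,13,-16,1],[1.0,32,13,-17,1],[1,0,0,0,0],[1,0,0,0,0]]

```text
time: 3.0
position: [0.5333, 0.1456, 0.1259]
tool_rot: [0.554, 0.445, -0.549, 0.44]
ft_force: [0.7, -0.6, 0.9]
grip_width: 0.087
```

```bash
python3 - <<'E'
from h import *
plan([(.523,.1515,.073,-11.2)])
o=robot.get_obs();print(o['position'],axes(o))
E
```

```text
[[1.0, 26, -6, -2, -0.7], [1.0, 27, -5, -2, -0.7]]
[0.53332019 0.14557726 0.12587813] [[ 0.001  0.976 -0.218]
 [ 0.01  -0.218 -0.976]
 [-1.    -0.001 -0.01 ]]
```

Request:
carry_out:
  commands:
    - [[1.0,20,-8,-4,-0.7],[1.0,20,-2,0,-0.7],[1,12,0,0,0],[1,0,0,0,0]]

```text
time: 3.33
position: [0.5291, 0.1466, 0.0764]
tool_rot: [0.552, 0.448, -0.543, 0.448]
ft_force: [0.6, -0.0, 0.6]
grip_width: 0.087
```

```bash
python3 - <<'E'
from h import *
plan([(.523,.1515,.073,-11.2)])
o=robot.get_obs();print(o['position'],o['ft_force'])
E
```

```text
[[1.0, 3, -7, -4, -0.2]]
[0.52910497 0.14660129 0.07641542] [ 0.55408893 -0.02121282  0.58675261]
```

Request:
carry_out:
  commands:
    - [[1.0,3,-5,-5,0],[0.3,0,0,0,0],[0.3,0,0,0,0],[0.3,0,0,0,0],[0.3,0,0,0,0],[0.3,0,0,0,0]]
  force: 8

```text
time: 3.83
position: [0.5293, 0.1501, 0.0808]
tool_rot: [0.556, 0.444, -0.54, 0.449]
ft_force: [0.4, -0.7, -0.2]
grip_width: 0.0618
```

Request:
carry_out:
  commands:
    - [[0.3,8,-4,-1,0],[0.3,0,0,0,0],[0.3,0,0,0,0],[0.3,0,0,0,0],[0.3,0,0,0,0],[0.3,0,0,0,0]]

```text
time: 4.33
position: [0.5256, 0.1526, 0.0724]
tool_rot: [0.556, 0.444, -0.539, 0.45]
ft_force: [-0.0, 0.3, -0.4]
grip_width: 0.0278
```

```bash
python3 - <<'E'
from h import *
plan([(.523,.1515,.073,-11.2)])
o=robot.get_obs();print(o['position'],o['ft_force'],o['grip_width'],axes(o))
E
```

```text
[[1.0, -1, -2, 2, -0.4]]
[0.52558549 0.15259619 0.07235812] [-0.01581066  0.3134124  -0.44228997] 0.027818450282067298 [[ 0.023  0.979 -0.201]
 [ 0.009 -0.201 -0.98 ]
 [-1.     0.021 -0.014]]
```

Request:
carry_out:
  commands:
    - [[0,0,0,0,0],[0,0,0,0,0],[0,-1,5,0,0],[0,-2,6,0,0],[0,-1,6,0,0],[0,-1,6,0,0],[0,0,5,0,0],[0,0,0,0,0]]
  force: 8

```text
time: 5.0
position: [0.5569, 0.1463, 0.0794]
tool_rot: [0.557, 0.444, -0.539, 0.45]
ft_force: [-2.5, 1.0, 1.8]
grip_width: 0.0088
```

```bash
python3 - <<'E'
from h import *
o=robot.get_obs();print(o['position'],o['ft_force'],o['grip_width'])
snap('side','s1.png'); m,a=snap('wrist','w4.png')
b=cv2.imread('pics/s1.png')[120:300,130:330]; c=a[100:330,170:470]
b=cv2.resize(b,(400,360),interpolation=cv2.INTER_CUBIC); c=cv2.resize(c,(400,307)); c=cv2.copyMakeBorder(c,0,53,0,0,cv2.BORDER_CONSTANT)
cv2.imwrite('pics/s1w4.png',np.hstack([b,c]))
E
```

```text
[0.5568762  0.14628229 0.07942661] [-2.46873422  0.99455982  1.7769881 ] 0.008830008109201265
```

View pics/s1w4.png

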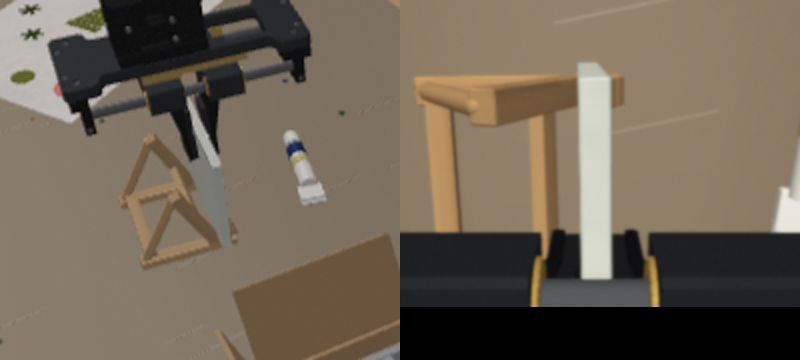

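The panel now stands upright in the grip, with the jaws at 8.8 mm. I'll firm up the grip, lift, and carry it over the slot.

Request:
carry_out:
  commands:
    - [[0,-5,0,0,0],[0,-25,0,0,0],[0,-35,0,0,0],[0,-35,0,0,0],[0,-35,0,0,0],[0,-30,0,0,0],[0,-10,0,0,0]]
  force: 30

```text
time: 5.68
position: [0.549, 0.1443, 0.2568]
tool_rot: [0.553, 0.446, -0.542, 0.449]
ft_force: [1.0, 0.2, -0.1]
grip_width: 0.0079
```

```bash
python3 - <<'E'
from h import *
plan([(.564,-.189,.25,-5.6)],hand=0.,step=38)
o=robot.get_obs();print(o['position'],o['ft_force'],o['grip_width'],axes(o)[:,0])
E
```

```text
[[0.0, 1, 9, 36, -0.7], [0.0, 1, 9, 36, -0.7], [0.0, 1, 8, 36, -0.7], [0.0, 1, 8, 36, -0.7], [0.0, 1, 7, 36, -0.7], [0.0, 0, 7, 37, -0.7], [0.0, 1, 7, 37, -0.7], [0.0, 0, 6, 36, -0.7]]
[[0.0, 1, 5, 37, -0.7]]
[0.54902142 0.14427425 0.25684299] [ 0.98480406  0.17114864 -0.13549597] 0.007885850248640861 [ 0.015  0.007 -1.   ]
```

Request:
carry_out:
  commands:
    - [[0.0,1,9,36,-0.7],[0.0,1,9,36,-0.7],[0.0,1,8,36,-0.7],[0.0,1,8,36,-0.7],[0.0,1,7,36,-0.7],[0.0,0,7,37,-0.7],[0.0,1,7,37,-0.7],[0.0,0,6,36,-0.7]]

```text
time: 6.35
position: [0.5711, -0.155, 0.2599]
tool_rot: [0.533, 0.47, -0.508, 0.488]
ft_force: [0.9, -0.1, -1.3]
grip_width: 0.0083
```

Request:
carry_out:
  commands:
    - [[0.0,1,5,25,-0.7],[0,0,0,0,0],[0,0,0,0,0]]

```text
time: 6.6
position: [0.5748, -0.1915, 0.2594]
tool_rot: [0.531, 0.467, -0.507, 0.492]
ft_force: [-1.3, 0.2, -0.3]
grip_width: 0.0079
```

```bash
python3 - <<'E'
from h import *
plan([(.564,-.189,.20,-5.6)],hand=0.,step=38)
o=robot.get_obs();print(o['position'],o['ft_force'],o['grip_width'],axes(o))
snap('wrist','w5.png')
E
```

```text
[[0.0, 30, -5, -1, 0.5], [0.0, 29, -6, -1, 0.5]]
[ 0.57483458 -0.19152035  0.25944368] [-1.25915217  0.15045769 -0.32900493] 0.00791974213199993 [[ 0.049  0.996 -0.079]
 [-0.002 -0.079 -0.997]
 [-0.999  0.049 -0.002]]
```

View pics/w5.png

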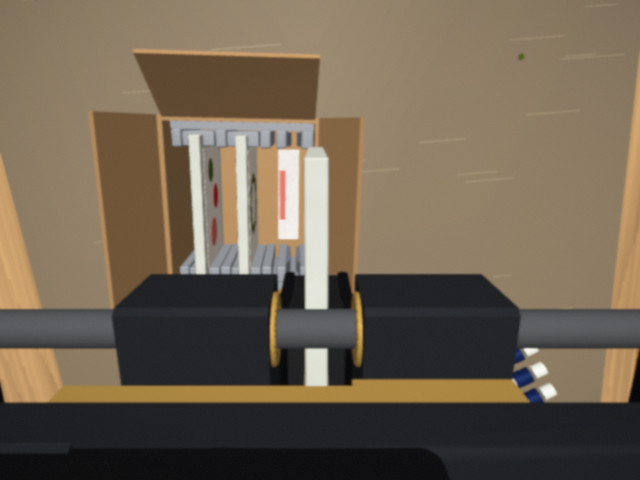

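Request:
carry_out:
  commands:
    - [[0.0,25,-7,-1,0.5],[0.0,25,-4,-1,0],[0,0,0,0,0],[0,0,0,0,0]]

```text
time: 6.98
position: [0.5677, -0.1845, 0.2104]
tool_rot: [0.533, 0.464, -0.507, 0.492]
ft_force: [-0.6, -0.7, -0.4]
grip_width: 0.0081
```

```bash
cat >> h.py <<'E'
C=np.array([.5239,-.1863]); YAW=np.radians(-5.6); EX=np.array([np.cos(YAW),np.sin(YAW)]); EY=np.array([-EX[1],EX[0]])
def stat(low=.063):
    "TCP and low point (low m along the fingers) in the carton frame, mm"
    o=robot.get_obs(); A=axes(o); p=o["position"]; b=p+low*A[:,0]
    f=lambda q:np.round(1e3*np.array([(q[:2]-C)@EX,(q[:2]-C)@EY,q[2]]),1)
    print("t",o["time"],"tcp",f(p),"low",f(b),"x ax",A[:,0],"yaw err",np.degrees(np.arctan2(A[1,1],A[0,1])-YAW).round(1),"f",np.round(o["ft_force"],1),"w",round(o["grip_width"],4))
E
python3 -c "
from h import *
stat()
snap('side','s2.png'); snap('top','t2.png')"
```

```text
t 6.9833 tcp [ 43.4   6.  210.4] low [ 46.9   6.1 147.4] x ax [ 0.054 -0.004 -0.999] yaw err 0.8 f [-0.6 -0.7 -0.4] w 0.0081
```

Request:
carry_out:
  commands:
    - [[0.0,10,-4,3,0.4],[0.0,20,-2,1,0.4],[0,15,-1,1,0],[0,5,0,0,0],[0,0,0,0,0]]

```text
time: 7.5
position: [0.5678, -0.1905, 0.1645]
tool_rot: [0.538, 0.456, -0.508, 0.494]
ft_force: [0.1, 0.2, -1.0]
grip_width: 0.0079
```

```bash
python3 -c "
from h import *
stat()"
```

```text
t 7.5 tcp [4.410e+01 1.000e-01 1.645e+02] low [ 48.4  -0.2 101.6] x ax [ 0.067 -0.012 -0.998] yaw err 0.1 f [ 0.1  0.2 -1. ] w 0.0079
```

Request:
carry_out:
  commands:
    - [[0,0,0,0,0]]

```text
time: 7.58
position: [0.568, -0.1906, 0.1648]
tool_rot: [0.538, 0.456, -0.508, 0.494]
ft_force: [0.8, -0.2, -0.5]
grip_width: 0.0076
```

```bash
python3 -c "
from h import *
stat();print(robot.get_obs()['q'],robot.get_obs()['joint_velocities'].round(3))
robot.camera('top');stat();print(robot.get_obs()['q'],robot.get_obs()['joint_velocities'].round(3))"
```

```text
t 7.5833 tcp [4.430e+01 1.000e-01 1.648e+02] low [ 48.6  -0.3 101.9] x ax [ 0.067 -0.012 -0.998] yaw err 0.1 f [ 0.8 -0.2 -0.5] w 0.0076
[-0.52200586  0.53882747  1.60922938  0.02872517  0.92922254 -0.44258366] [ 0.     0.002 -0.005  0.    -0.002  0.002]
t 7.6333 tcp [ 44.5  -0.  165. ] low [ 48.8  -0.3 102.1] x ax [ 0.068 -0.012 -0.998] yaw err 0.1 f [-0.3  0.5 -0.9] w 0.0078
[-0.52198751  0.53856868  1.60896905  0.02873388  0.92921661 -0.44259311] [-0.001 -0.007 -0.004 -0.001  0.001  0.001]
```

Request:
carry_out:
  commands:
    - [[0,0,0,0,0],[0,0,0,0,0],[0,0,0,0,0],[0,0,0,0,0]]

```text
time: 7.97
position: [0.5699, -0.1915, 0.168]
tool_rot: [0.538, 0.454, -0.508, 0.496]
ft_force: [0.1, -1.0, -0.8]
grip_width: 0.0077
```

```bash
python3 -c "
from h import *
stat();print(robot.get_obs()['q'],robot.get_obs()['joint_velocities'].round(3))"
```

```text
t 7.9667 tcp [ 46.3  -0.7 168. ] low [ 51.   -1.2 105.2] x ax [ 0.073 -0.015 -0.997] yaw err 0.1 f [ 0.1 -1.  -0.8] w 0.0077
[-0.52182926  0.53492092  1.60592274  0.02877147  0.93018539 -0.44243798] [ 0.001 -0.01  -0.007 -0.     0.003  0.001]
```

Request:
carry_out:
  commands:
    - [[0,-40,-4,0,0],[0,-40,-3,0,0],[0,-20,-3,0,0]]

```text
time: 8.22
position: [0.5498, -0.1875, 0.2622]
tool_rot: [0.537, 0.46, -0.51, 0.491]
ft_force: [1.1, -0.1, -1.2]
grip_width: 0.0077
```

```bash
python3 -c "
from h import *
stat()"
```

```text
t 8.2167 tcp [ 25.9   1.3 262.2] low [ 29.6   1.2 199.3] x ax [ 0.058 -0.007 -0.998] yaw err 0.1 f [ 1.1 -0.1 -1.2] w 0.0077
```

Request:
carry_out:
  commands:
    - [[0,40,-3,0,0],[0,40,-3,0,0],[0,20,-3,0,0]]

```text
time: 8.47
position: [0.5574, -0.1935, 0.1757]
tool_rot: [0.54, 0.447, -0.505, 0.503]
ft_force: [-1.0, 0.5, -1.6]
grip_width: 0.0076
```

```bash
python3 -c "
from h import *
stat()"
```

```text
t 8.4667 tcp [ 34.   -3.9 175.7] low [ 39.8  -4.9 113. ] x ax [ 0.089 -0.025 -0.996] yaw err 0.2 f [-1.   0.5 -1.6] w 0.0076
```

Request:
carry_out:
  commands:
    - [[0,9,-2,-4,0],[0,9,-2,-3,0],[0,9,-2,-2,0]]

```text
time: 8.72
position: [0.5532, -0.1842, 0.1448]
tool_rot: [0.54, 0.448, -0.506, 0.502]
ft_force: [1.1, 0.0, -0.7]
grip_width: 0.0077
```

```bash
python3 -c "
from h import *
stat();robot.camera('top');stat()"
```

```text
t 8.7167 tcp [ 29.    4.9 144.8] low [34.6  3.9 82.1] x ax [ 0.087 -0.024 -0.996] yaw err 0.1 f [ 1.1  0.  -0.7] w 0.0077
t 8.7667 tcp [ 27.4   5.8 143. ] low [32.8  5.  80.2] x ax [ 0.083 -0.021 -0.996] yaw err 0.1 f [-0.5  0.6 -2.1] w 0.0078
```

Holding during a camera call lets the arm settle onto its target, while zero rows freeze the lag and cause the drift. I'll use fast upward rows and settled single-row descents to take the tool tilt back out.

Request:
carry_out:
  commands:
    - [[0,-40,0,0,0],[0,-40,0,0,0],[0,-40,0,0,0]]

```text
time: 9.02
position: [0.536, -0.1776, 0.2534]
tool_rot: [0.537, 0.46, -0.51, 0.491]
ft_force: [-0.0, -0.5, -1.1]
grip_width: 0.008
```

```bash
cat >> h.py <<'E'
def settle(n=3):
    for i in range(n): robot.camera('top')
    stat()
E
python3 -c "
from h import *
stat();settle(1);settle(1);settle(1);settle(1)"
```

```text
t 9.0167 tcp [ 11.2   9.9 253.4] low [ 14.8   9.8 190.5] x ax [ 0.057 -0.007 -0.998] yaw err 0.1 f [-0.  -0.5 -1.1] w 0.008
t 9.0667 tcp [ 16.    7.9 262.9] low [ 20.7   7.4 200.1] x ax [ 0.073 -0.016 -0.997] yaw err 0.1 f [ 2.1 -0.8  3.4] w 0.0081
t 9.1167 tcp [ 16.7   7.6 260.8] low [ 21.5   7.  198. ] x ax [ 0.075 -0.017 -0.997] yaw err 0.1 f [ 1.1 -0.8  0.1] w 0.0078
t 9.1667 tcp [ 15.1   8.3 257.9] low [ 19.5   7.8 195.1] x ax [ 0.07  -0.014 -0.997] yaw err 0.1 f [-0.3 -0.2 -1.2] w 0.0075
t 9.2167 tcp [ 13.5   8.9 255.6] low [ 17.7   8.6 192.7] x ax [ 0.066 -0.012 -0.998] yaw err 0.1 f [ 0.2 -0.3 -0.7] w 0.0076
```

Request:
carry_out:
  commands:
    - [[0,40,0,0,0]]

```text
time: 9.3
position: [0.5453, -0.1816, 0.2218]
tool_rot: [0.539, 0.451, -0.507, 0.499]
ft_force: [1.9, -0.4, -1.1]
grip_width: 0.0078
```

```bash
python3 -c "
from h import *
stat();settle(1);settle(1);settle(1)"
```

```text
t 9.3 tcp [ 20.8   6.7 221.8] low [ 26.   6. 159.] x ax [ 0.08  -0.02  -0.997] yaw err 0.1 f [ 1.9 -0.4 -1.1] w 0.0078
t 9.35 tcp [ 14.2   9.4 210.1] low [ 18.1   9.3 147.2] x ax [ 0.061 -0.009 -0.998] yaw err 0.1 f [-1.   1.2 -4.7] w 0.0077
t 9.4 tcp [ 12.   10.5 210.4] low [ 15.5  10.5 147.5] x ax [ 0.055 -0.005 -0.998] yaw err 0.1 f [-0.9  0.8 -1.5] w 0.0078
t 9.45 tcp [ 13.   10.1 212.2] low [ 16.7  10.  149.3] x ax [ 0.057 -0.007 -0.998] yaw err 0.1 f [-0.5 -0.5 -0.5] w 0.0078
```

Request:
carry_out:
  commands:
    - [[0,-40,0,0,0],[0,-40,0,0,0],[0,-40,0,0,0]]

```text
time: 9.7
position: [0.5245, -0.1733, 0.3237]
tool_rot: [0.533, 0.471, -0.514, 0.479]
ft_force: [0.4, -0.8, -0.7]
grip_width: 0.008
```

```bash
python3 -c "
from h import *
settle(3)"
```

```text
t 9.85 tcp [  2.9  11.5 328. ] low [  5.4  11.9 265. ] x ax [ 0.041  0.003 -0.999] yaw err 0.1 f [ 0.2 -0.9 -1.3] w 0.0078
```

Request:
carry_out:
  commands:
    - [[0,40,6,0,0]]

```text
time: 9.93
position: [0.539, -0.1778, 0.2954]
tool_rot: [0.536, 0.461, -0.51, 0.49]
ft_force: [1.1, -0.4, -0.5]
grip_width: 0.0078
```

```bash
python3 -c "
from h import *
settle(3)"
```

```text
t 10.0833 tcp [  7.9  13.  285.1] low [  9.8  13.6 222.2] x ax [ 0.032  0.007 -0.999] yaw err 0.1 f [-0.4  0.4 -0.8] w 0.0078
```

Request:
carry_out:
  commands:
    - [[0,40,6,0,0]]

```text
time: 10.17
position: [0.5438, -0.1767, 0.2531]
tool_rot: [0.535, 0.465, -0.512, 0.486]
ft_force: [1.8, -0.2, 0.5]
grip_width: 0.0079
```

```bash
python3 -c "
from h import *
settle(3)"
```

```text
t 10.3167 tcp [ 12.7  14.3 244.5] low [ 14.2  15.2 181.5] x ax [ 0.025  0.012 -1.   ] yaw err 0.1 f [-0.2  0.  -0.1] w 0.0078
```

Request:
carry_out:
  commands:
    - [[0,-40,0,0,0],[0,-40,0,0,0],[0,-40,0,0,0]]

```text
time: 10.57
position: [0.5292, -0.1719, 0.3612]
tool_rot: [0.53, 0.481, -0.517, 0.469]
ft_force: [0.7, 0.2, -0.2]
grip_width: 0.0079
```

```bash
python3 -c "
from h import *
settle(3)"
```

```text
t 10.7167 tcp [  7.3  13.4 365.7] low [  8.1  14.5 302.7] x ax [ 0.015  0.017 -1.   ] yaw err 0.1 f [ 0.2 -0.6 -1.3] w 0.0078
```

Request:
carry_out:
  commands:
    - [[0,40,8,0,0]]

```text
time: 10.8
position: [0.5441, -0.1759, 0.3345]
tool_rot: [0.533, 0.47, -0.514, 0.481]
ft_force: [1.3, -0.3, -1.2]
grip_width: 0.0074
```

```bash
python3 -c "
from h import *
settle(3)"
```

```text
t 10.95 tcp [ 13.4  15.1 323.8] low [ 13.8  16.5 260.8] x ax [ 0.008  0.021 -1.   ] yaw err 0.1 f [-0.5  0.2  0.4] w 0.0078
```

Request:
carry_out:
  commands:
    - [[0,36,8,5,0]]

```text
time: 11.03
position: [0.5494, -0.1788, 0.2945]
tool_rot: [0.532, 0.475, -0.515, 0.477]
ft_force: [1.8, -0.7, 0.6]
grip_width: 0.0079
```

```bash
python3 -c "
from h import *
settle(3)"
```

```text
t 11.1833 tcp [ 19.7  11.5 286. ] low [ 19.7  13.  223. ] x ax [ 0.002  0.024 -1.   ] yaw err 0.1 f [-0.3 -0.5  0.3] w 0.0078
```

Request:
carry_out:
  commands:
    - [[0,36,8,5,0]]

```text
time: 11.27
position: [0.5559, -0.1832, 0.2573]
tool_rot: [0.531, 0.477, -0.515, 0.474]
ft_force: [2.8, -0.3, -1.1]
grip_width: 0.008
```

```bash
python3 -c "
from h import *
settle(3)"
```

```text
t 11.4167 tcp [ 26.4   7.9 249.2] low [ 26.1   9.5 186.2] x ax [-0.003  0.027 -1.   ] yaw err 0.1 f [ 0.7  0.2 -0.4] w 0.0077
```

Request:
carry_out:
  commands:
    - [[0,36,7,4,0]]

```text
time: 11.5
position: [0.5616, -0.1867, 0.2212]
tool_rot: [0.531, 0.478, -0.516, 0.473]
ft_force: [1.8, -0.6, 0.6]
grip_width: 0.0081
```

```bash
python3 -c "
from h import *
settle(3)"
```

```text
t 11.65 tcp [ 32.2   5.3 213.3] low [ 31.7   7.  150.3] x ax [-0.006  0.028 -1.   ] yaw err 0.1 f [ 0.2 -0.1  0.1] w 0.0078
```

Request:
carry_out:
  commands:
    - [[0,36,5,2,0]]

```text
time: 11.73
position: [0.5658, -0.188, 0.1854]
tool_rot: [0.53, 0.479, -0.516, 0.472]
ft_force: [1.4, -1.2, 0.6]
grip_width: 0.0075
```

```bash
python3 -c "
from h import *
settle(3)"
```

```text
t 11.8833 tcp [ 35.8   4.9 177.8] low [ 35.1   6.7 114.8] x ax [-0.009  0.03  -1.   ] yaw err 0.1 f [-0.1  0.6 -0.8] w 0.0079
```

Request:
carry_out:
  commands:
    - [[0,28,6,6,0]]

```text
time: 11.97
position: [0.5685, -0.1917, 0.1564]
tool_rot: [0.529, 0.482, -0.517, 0.47]
ft_force: [0.9, -1.5, 0.0]
grip_width: 0.0077
```

```bash
python3 -c "
from h import *
settle(3); snap('wrist','w6.png'); stat()
a=cv2.imread('pics/w6.png')[90:330,130:430]; cv2.imwrite('pics/w6c.png',cv2.resize(a,None,fx=2.5,fy=2.5,interpolation=cv2.INTER_CUBIC))"
```

```text
t 12.1167 tcp [ 41.1  -0.2 150.8] low [40.3  1.7 87.8] x ax [-0.01   0.031 -0.999] yaw err 0.1 f [-0.9  0.7 -0.3] w 0.0077
t 12.1667 tcp [ 41.7  -0.4 151.5] low [41.   1.5 88.5] x ax [-0.008  0.03  -1.   ] yaw err 0.1 f [-0.5 -0.1 -0.2] w 0.0081
```

View pics/w6c.png

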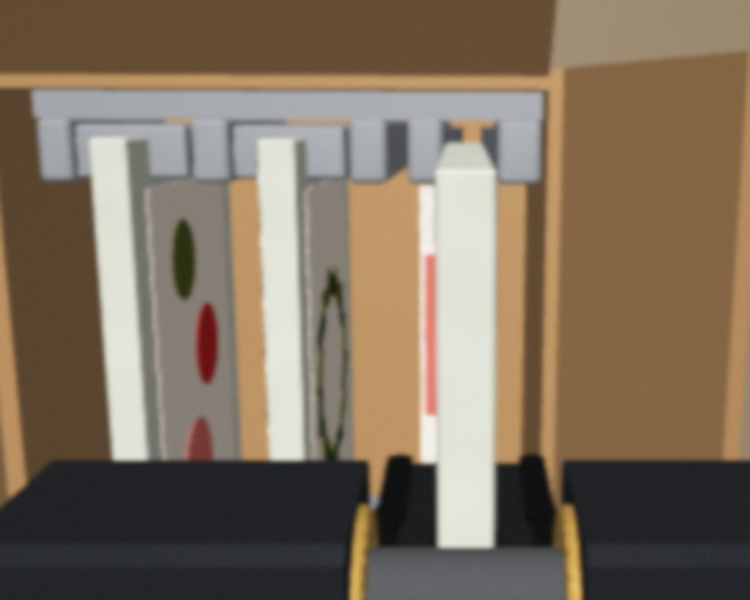

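The close view shows the panel's lower far end at crop columns 450–485, right under the slot at 447–497, so it's lined up. I'll lower it.

Request:
carry_out:
  commands:
    - [[0,12,0,0,0]]

```text
time: 12.25
position: [0.5674, -0.1914, 0.1433]
tool_rot: [0.529, 0.483, -0.517, 0.468]
ft_force: [-0.1, -0.3, -0.2]
grip_width: 0.0079
```

```bash
python3 -c "
from h import *
settle(3)"
```

```text
t 12.4 tcp [ 41.2   0.3 140. ] low [40.5  2.1 77. ] x ax [-0.008  0.03  -1.   ] yaw err 0.1 f [ 0.2  0.6 -0. ] w 0.0078
```

Request:
carry_out:
  commands:
    - [[0,12,0,0,0]]

```text
time: 12.48
position: [0.5666, -0.1905, 0.1303]
tool_rot: [0.529, 0.483, -0.518, 0.468]
ft_force: [1.2, -0.6, -0.9]
grip_width: 0.0081
```

```bash
python3 -c "
from h import *
settle(3)"
```

```text
t 12.6333 tcp [ 40.5   1.  127.1] low [39.8  2.9 64.2] x ax [-0.009  0.031 -0.999] yaw err 0.1 f [ 0.2  0.5 -1. ] w 0.0077
```

Request:
carry_out:
  commands:
    - [[0,8,0,0,0]]

```text
time: 12.72
position: [0.5653, -0.1896, 0.1201]
tool_rot: [0.529, 0.485, -0.518, 0.466]
ft_force: [1.5, -0.3, 2.6]
grip_width: 0.0075
```

```bash
python3 -c "
from h import *
settle(2)"
```

```text
t 12.8167 tcp [ 41.4   0.8 118.5] low [40.8  2.6 55.5] x ax [-0.007  0.03  -1.   ] yaw err 0.1 f [ 2.  -1.3 -3.7] w 0.0074
```

Request:
carry_out:
  commands:
    - [[0,10,0,1,0]]

```text
time: 12.9
position: [0.5663, -0.1908, 0.1108]
tool_rot: [0.529, 0.484, -0.518, 0.467]
ft_force: [-4.0, 1.2, 8.4]
grip_width: 0.0077
```

```bash
python3 -c "
from h import *
settle(3)"
```

```text
t 13.05 tcp [ 41.2   0.2 107.9] low [40.5  2.  44.9] x ax [-0.008  0.03  -1.   ] yaw err 0.1 f [ 1.2  0.4 -2.9] w 0.008
```

The lips are gripping: 8 N on the way in and the lower edge at about 45 mm. I'll release with a small opening and lift off.

Request:
carry_out:
  commands:
    - [[0.17,0,0,0,0],[0.17,0,0,0,0]]

```text
time: 13.22
position: [0.5642, -0.1898, 0.1075]
tool_rot: [0.528, 0.486, -0.519, 0.465]
ft_force: [-0.7, -0.2, 0.6]
grip_width: 0.0126
```

```bash
python3 -c "
from h import *
settle(2)"
```

```text
t 13.3167 tcp [ 40.6   0.4 107.6] low [39.8  2.3 44.7] x ax [-0.009  0.031 -0.999] yaw err 0.1 f [ 0.2 -0.4 -0.7] w 0.0143
```

Request:
carry_out:
  commands:
    - [[0.17,-38,0,0,0]]

```text
time: 13.4
position: [0.5599, -0.1884, 0.1392]
tool_rot: [0.526, 0.491, -0.52, 0.46]
ft_force: [0.1, 0.4, -1.1]
grip_width: 0.0142
```

```bash
python3 -c "
from h import *
settle(2); m,a=snap('wrist','w7.png'); stat()
s=snap('side','s3.png')[1][200:440,220:440]
cv2.imwrite('pics/c7.png',np.hstack([cv2.resize(s,(440,480)),cv2.resize(a[60:330,150:370],(360,442))[:,:].copy() if 0 else cv2.copyMakeBorder(cv2.resize(a[60:330,150:370],(360,442)),0,38,0,0,cv2.BORDER_CONSTANT)]))"
```

```text
t 13.5 tcp [ 44.1  -2.  149.6] low [43.8 -0.4 86.6] x ax [-0.002  0.027 -1.   ] yaw err 0.1 f [ 0.4 -0.7  0.8] w 0.0147
t 13.55 tcp [ 43.   -1.6 148.1] low [42.6  0.1 85.1] x ax [-0.004  0.028 -1.   ] yaw err 0.1 f [ 0.3  0.4 -0.6] w 0.0147
```

View pics/c7.png

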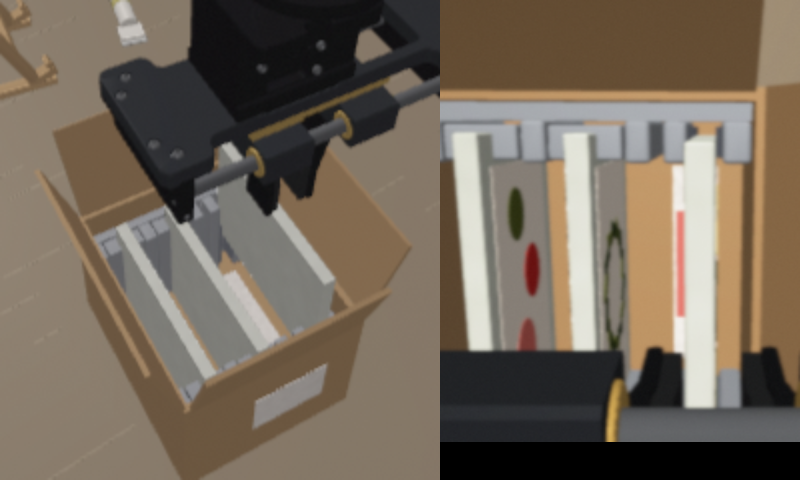

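The panel stands upright in the slot, held by the lips, and the packed panels are unmoved. Next I'll close the fingers and push its top edge down.

Request:
carry_out:
  commands:
    - [[0,0,-4,-1,0],[0,-2,0,0,0]]
  force: 20

```text
time: 13.77
position: [0.5596, -0.1891, 0.1475]
tool_rot: [0.528, 0.486, -0.519, 0.465]
ft_force: [-0.2, 0.1, 0.2]
grip_width: 0.0079
```

```bash
python3 - <<'E'
from h import *
settle(3)
from scipy.optimize import brentq
def ang(m,uv,axis,sgn,h,zh):
    d=np.array([EX,EY][axis])
    f=lambda th: sgn*((plane(m,uv,zh+.059*np.sin(th))[:2]-C)@d)-(h-.059*np.cos(th))
    return round(brentq(f,1.2,2.9),2)
w=model('w1.png'); t=robot.camera_model('top')
print("far",ang(w,(444,129),0,1,.06,.1035),"near",ang(w,(180,120),0,-1,.06,.1035),"right",ang(w,(303,268),1,-1,.074,.1),ang(t,(497,305),1,-1,.074,.1),"left",ang(t,(367,294),1,1,.074,.1))
print("top: far",ang(t,(438,245),0,1,.06,.1035),"near",ang(t,(432,351),0,-1,.06,.1035))
E
```

```text
t 13.9167 tcp [3.71e+01 1.00e-01 1.48e+02] low [36.4  2.  85. ] x ax [-0.009  0.03  -1.   ] yaw err 0.1 f [0.  0.1 0.5] w 0.002
far 1.95 near 1.9 right 1.83 1.85 left 2.16
top: far 1.92 near 1.93
```

Request:
carry_out:
  commands:
    - [[0,14,1,0,0]]

```text
time: 14.0
position: [0.5633, -0.1904, 0.1359]
tool_rot: [0.529, 0.484, -0.518, 0.467]
ft_force: [-0.1, -0.4, 10.7]
grip_width: 0.0009
```

```bash
python3 -c "
from h import *
settle(2)"
```

```text
t 14.1 tcp [ 38.    0.3 133.2] low [37.3  2.2 70.2] x ax [-0.009  0.03  -1.   ] yaw err 0.1 f [ 0.1 -0.1  0.2] w 0.0003
```

Request:
carry_out:
  commands:
    - [[0,10,0,0,0]]

```text
time: 14.18
position: [0.5637, -0.1907, 0.1255]
tool_rot: [0.529, 0.484, -0.518, 0.467]
ft_force: [-0.9, -0.5, 13.1]
grip_width: 0.0006
```

```bash
python3 -c "
from h import *
settle(2)"
```

```text
t 14.2833 tcp [ 38.6  -0.  123.5] low [38.   1.8 60.5] x ax [-0.008  0.029 -1.   ] yaw err 0.1 f [ 0.3 -0.7  1.6] w 0.0004
```

Request:
carry_out:
  commands:
    - [[0,10,0,0,0]]

```text
time: 14.37
position: [0.564, -0.1911, 0.1161]
tool_rot: [0.529, 0.483, -0.518, 0.468]
ft_force: [-3.0, -1.3, 13.7]
grip_width: 0.0004
```

```bash
python3 -c "
from h import *
settle(2)"
```

```text
t 14.4667 tcp [ 39.   -0.3 113.9] low [38.4  1.4 50.9] x ax [-0.007  0.028 -1.   ] yaw err 0.1 f [-0.2 -0.9  3.6] w 0.0002
```

Request:
carry_out:
  commands:
    - [[0,10,-2,0,0]]

```text
time: 14.55
position: [0.5628, -0.1913, 0.1066]
tool_rot: [0.529, 0.482, -0.518, 0.469]
ft_force: [-0.6, -0.2, 12.4]
grip_width: 0.0009
```

```bash
python3 -c "
from h import *
settle(2)"
```

```text
t 14.65 tcp [ 38.2  -0.8 104.6] low [37.8  0.8 41.6] x ax [-0.004  0.026 -1.   ] yaw err 0.1 f [ 0.8 -1.1  3.4] w 0.0009
```

Request:
carry_out:
  commands:
    - [[0,7,-2,0,0]]

```text
time: 14.73
position: [0.5621, -0.1916, 0.1]
tool_rot: [0.529, 0.481, -0.517, 0.47]
ft_force: [0.4, 0.4, 12.2]
grip_width: 0.0003
```

```bash
python3 -c "
from h import *
settle(2)"
```

```text
t 14.8333 tcp [37.9 -1.4 98.7] low [37.8  0.2 35.7] x ax [ 0.001  0.024 -1.   ] yaw err 0.1 f [ 1.3 -1.1  5.1] w 0.0005
```

Request:
carry_out:
  commands:
    - [[0,5,-1,0,0]]

```text
time: 14.92
position: [0.5625, -0.1919, 0.096]
tool_rot: [0.53, 0.48, -0.517, 0.471]
ft_force: [-1.0, 9.2, 28.6]
grip_width: 0.0002
```

```bash
python3 -c "
from h import *
settle(2)"
```

```text
t 15.0167 tcp [38.5 -0.9 95.7] low [38.6  0.6 32.7] x ax [ 0.004  0.024 -1.   ] yaw err 0.0 f [-0.   3.5 12.4] w 0.0004
```

Request:
carry_out:
  commands:
    - [[0,3,-1,0,0]]

```text
time: 15.1
position: [0.5628, -0.1907, 0.0953]
tool_rot: [0.532, 0.479, -0.516, 0.471]
ft_force: [-1.3, 3.5, 21.1]
grip_width: 0.0007
```

```bash
python3 -c "
from h import *
settle(2)"
```

```text
t 15.2 tcp [38.9 -0.4 95.3] low [39.2  1.1 32.3] x ax [ 0.008  0.024 -1.   ] yaw err 0.0 f [-1.4  2.9 14.9] w 0.0003
```

Request:
carry_out:
  commands:
    - [[0,-12,0,0,0]]

```text
time: 15.28
position: [0.5612, -0.1898, 0.1063]
tool_rot: [0.531, 0.481, -0.516, 0.469]
ft_force: [-0.6, 0.1, 0.0]
grip_width: 0.0003
```

```bash
python3 -c "
from h import *
settle(2)"
```

```text
t 15.3833 tcp [ 39.9  -1.  108.7] low [40.5  0.4 45.7] x ax [ 0.011  0.022 -1.   ] yaw err 0.0 f [0.5 0.2 0.6] w 0.0001
```

Request:
carry_out:
  commands:
    - [[0,0,-3,-38,0]]

```text
time: 15.47
position: [0.5663, -0.1592, 0.1096]
tool_rot: [0.533, 0.474, -0.517, 0.473]
ft_force: [1.3, -0.2, -0.0]
grip_width: 0.0003
```

```bash
python3 -c "
from h import *
settle(3)"
```

```text
t 15.6167 tcp [ 35.4  39.2 108.6] low [35.8 40.8 45.6] x ax [ 0.008  0.024 -1.   ] yaw err 0.2 f [ 0.5 -0.3  0.4] w 0.0001
```

Request:
carry_out:
  commands:
    - [[0,10,0,0,0]]

```text
time: 15.7
position: [0.5644, -0.151, 0.0993]
tool_rot: [0.531, 0.479, -0.515, 0.473]
ft_force: [-0.4, -0.5, 0.8]
grip_width: 0.0005
```

```bash
python3 -c "
from h import *
settle(3)"
```

```text
t 15.85 tcp [34.7 39.3 97. ] low [34.9 40.8 34. ] x ax [ 0.005  0.025 -1.   ] yaw err 0.1 f [ 0.7 -0.   0. ] w 0.0005
```

Request:
carry_out:
  commands:
    - [[0,4,2,0,0]]

```text
time: 15.93
position: [0.5643, -0.15, 0.0939]
tool_rot: [0.532, 0.481, -0.516, 0.469]
ft_force: [-7.9, 8.4, 57.1]
grip_width: 0.0005
```

```bash
python3 -c "
from h import *
settle(2)"
```

```text
t 16.0333 tcp [36.2 40.1 94.3] low [36.3 41.9 31.3] x ax [ 0.004  0.028 -1.   ] yaw err 0.1 f [-2.9  5.2 13.9] w 0.0008
```

Request:
carry_out:
  commands:
    - [[0,2,2,0,0]]

```text
time: 16.12
position: [0.5652, -0.1499, 0.0942]
tool_rot: [0.531, 0.482, -0.516, 0.468]
ft_force: [-7.6, 0.8, 20.1]
grip_width: 0.0003
```

```bash
python3 -c "
from h import *
settle(2)"
```

```text
t 16.2167 tcp [37.2 40.2 94.3] low [37.2 42.1 31.3] x ax [ 0.002  0.029 -1.   ] yaw err 0.0 f [-5.3  2.9 16.6] w 0.0004
```

The +y end is hard on the floor, with the panel top at 94.3 mm. That 57 N peak was too close to the 60 N limit, so I'll check the −y end in smaller steps.

Request:
carry_out:
  commands:
    - [[0,-10,-2,0,0]]

```text
time: 16.3
position: [0.5617, -0.15, 0.1035]
tool_rot: [0.531, 0.483, -0.517, 0.467]
ft_force: [-0.3, -0.4, -0.5]
grip_width: 0.0006
```

```bash
python3 -c "
from h import *
settle(2)"
```

```text
t 16.4 tcp [ 36.2  38.9 105.5] low [36.3 40.7 42.5] x ax [ 0.004  0.028 -1.   ] yaw err -0.0 f [0.7 1.  0. ] w 0.0007
```

Request:
carry_out:
  commands:
    - [[0,0,0,40,0]]

```text
time: 16.48
position: [0.5594, -0.1853, 0.1043]
tool_rot: [0.531, 0.484, -0.514, 0.469]
ft_force: [1.1, -0.9, -0.4]
grip_width: 0.0006
```

```bash
python3 -c "
from h import *
settle(3)"
```

```text
t 16.6333 tcp [ 37.2  -4.1 104.2] low [37.4 -2.4 41.2] x ax [ 0.006  0.026 -1.   ] yaw err -0.2 f [-0.1 -1.  -0.2] w 0.0006
```

Request:
carry_out:
  commands:
    - [[0,0,0,38,0]]

```text
time: 16.72
position: [0.5556, -0.2259, 0.1023]
tool_rot: [0.532, 0.483, -0.515, 0.467]
ft_force: [0.5, -0.2, -0.9]
grip_width: 0.0005
```

```bash
python3 -c "
from h import *
settle(3)"
```

```text
t 16.8667 tcp [ 37.5 -44.4 102.6] low [ 37.7 -42.8  39.6] x ax [ 0.007  0.025 -1.   ] yaw err -0.4 f [-0.5  0.9  0. ] w 0.0005
```

Request:
carry_out:
  commands:
    - [[0,4,0,-3,0]]

```text
time: 16.95
position: [0.5573, -0.2315, 0.0986]
tool_rot: [0.534, 0.477, -0.518, 0.468]
ft_force: [-0.3, 0.3, 0.1]
grip_width: 0.0
```

```bash
python3 -c "
from h import *
settle(2)"
```

```text
t 17.05 tcp [ 36.6 -39.9  97.5] low [ 36.7 -38.2  34.5] x ax [ 0.005  0.027 -1.   ] yaw err -0.4 f [0.2 0.7 0.2] w 0.0005
```

Request:
carry_out:
  commands:
    - [[0,2,0,-1,0]]

```text
time: 17.13
position: [0.5566, -0.2277, 0.0954]
tool_rot: [0.533, 0.479, -0.517, 0.467]
ft_force: [0.4, 0.9, 0.1]
grip_width: 0.001
```

```bash
python3 -c "
from h import *
settle(2)"
```

```text
t 17.2333 tcp [ 36.  -37.4  94.9] low [ 36.  -35.6  31.9] x ax [ 0.003  0.028 -1.   ] yaw err -0.3 f [-0.6  0.   0.3] w 0.0009
```

Request:
carry_out:
  commands:
    - [[0,2,0,0,0]]

```text
time: 17.32
position: [0.5569, -0.2271, 0.0942]
tool_rot: [0.532, 0.48, -0.517, 0.468]
ft_force: [-4.4, -2.2, 22.6]
grip_width: 0.0002
```

```bash
python3 -c "
from h import *
settle(2)"
```

```text
t 17.4167 tcp [ 36.5 -37.4  94.4] low [ 36.6 -35.8  31.4] x ax [ 0.004  0.026 -1.   ] yaw err -0.2 f [-2.4 -1.1  8.2] w 0.0004
```

Both ends read 94.3–94.4 mm, so the panel is fully home. Next is the −y end flap (θ≈1.84): I'll go up, out past it, and down outside.

Request:
carry_out:
  commands:
    - [[0,-40,0,0,0],[0,-40,-10,5,0],[0,-5,-12,35,0]]

```text
time: 17.67
position: [0.53, -0.2597, 0.1762]
tool_rot: [0.53, 0.487, -0.516, 0.466]
ft_force: [-0.3, -1.3, 0.5]
grip_width: 0.0008
```

```bash
python3 -c "
from h import *
settle(3)"
```

```text
t 17.8167 tcp [ 10.8 -77.6 172.2] low [ 10.1 -75.5 109.3] x ax [-0.009  0.035 -0.999] yaw err -0.2 f [ 0.1  1.3 -0. ] w 0.0004
```

Request:
carry_out:
  commands:
    - [[0,0,-10,40,0]]

```text
time: 17.9
position: [0.5144, -0.2956, 0.1706]
tool_rot: [0.53, 0.489, -0.516, 0.462]
ft_force: [-0.7, 0.1, -0.6]
grip_width: 0.0004
```

```bash
python3 -c "
from h import *
settle(3)"
```

```text
t 18.05 tcp [   0.6 -117.6  170.2] low [  -0.3 -115.4  107.3] x ax [-0.01   0.036 -0.999] yaw err -0.4 f [-0.   0.9  0.2] w 0.0004
```

Request:
carry_out:
  commands:
    - [[0,30,0,0,0]]

```text
time: 18.13
position: [0.5161, -0.3045, 0.1443]
tool_rot: [0.532, 0.481, -0.519, 0.465]
ft_force: [0.4, -0.1, -0.8]
grip_width: -0.0
```

```bash
python3 -c "
from h import *
settle(2)"
```

```text
t 18.2333 tcp [  -2.7 -113.4  136.3] low [  -4.  -110.8   73.3] x ax [-0.017  0.043 -0.999] yaw err -0.3 f [-0.7  1.3 -0.4] w 0.0003
```

Request:
carry_out:
  commands:
    - [[0,0,0,-28,0]]

```text
time: 18.32
position: [0.5136, -0.2743, 0.1367]
tool_rot: [0.531, 0.487, -0.521, 0.458]
ft_force: [1.6, -0.5, 1.9]
grip_width: 0.0002
```

```bash
python3 -c "
from h import *
settle(2)"
```

```text
t 18.4167 tcp [ -4.1 -80.6 136.6] low [ -5.7 -77.7  73.7] x ax [-0.021  0.048 -0.999] yaw err -0.1 f [-0.6  0.6  0.5] w 0.0003
```

Request:
carry_out:
  commands:
    - [[0,0,0,-28,0]]

```text
time: 18.5
position: [0.5162, -0.2417, 0.1383]
tool_rot: [0.53, 0.49, -0.519, 0.458]
ft_force: [0.7, -1.0, -0.3]
grip_width: 0.0003
```

```bash
python3 -c "
from h import *
settle(2)"
```

```text
t 18.6 tcp [ -5.  -48.1 138.1] low [ -6.8 -45.   75.3] x ax [-0.024  0.052 -0.998] yaw err 0.1 f [-0.7  0.5 -0.2] w 0.0006
```

Request:
carry_out:
  commands:
    - [[0,6,0,-10,0]]

```text
time: 18.68
position: [0.5166, -0.2246, 0.1339]
tool_rot: [0.529, 0.493, -0.517, 0.458]
ft_force: [0.7, -1.5, 0.4]
grip_width: 0.0005
```

```bash
python3 -c "
from h import *
settle(2)"
```

```text
t 18.7833 tcp [ -5.9 -35.5 132.2] low [ -7.9 -32.3  69.3] x ax [-0.026  0.054 -0.998] yaw err 0.1 f [ 0.5 -0.3 -0.2] w 0.0001
```

Request:
carry_out:
  commands:
    - [[0,14,0,2,0]]

```text
time: 18.87
position: [0.5158, -0.2229, 0.1201]
tool_rot: [0.529, 0.494, -0.516, 0.457]
ft_force: [0.4, -0.6, 1.2]
grip_width: 0.0002
```

```bash
python3 -c "
from h import *
settle(2)"
```

```text
t 18.9667 tcp [ -7.4 -36.3 116.8] low [ -9.6 -33.   54. ] x ax [-0.029  0.056 -0.998] yaw err 0.2 f [ 0.1  0.3 -0.7] w 0.0004
```

Request:
carry_out:
  commands:
    - [[0,10,2,2,0]]

```text
time: 19.05
position: [0.5152, -0.2239, 0.1078]
tool_rot: [0.529, 0.496, -0.517, 0.455]
ft_force: [0.1, 1.1, 0.6]
grip_width: 0.0005
```

```bash
python3 -c "
from h import *
settle(2)"
```

```text
t 19.15 tcp [ -6.2 -38.  105.5] low [ -8.5 -34.6  42.6] x ax [-0.031  0.057 -0.998] yaw err 0.1 f [0.3 0.2 0.9] w 0.0004
```

Request:
carry_out:
  commands:
    - [[0,3,2,1,0]]

```text
time: 19.23
position: [0.5152, -0.2242, 0.1028]
tool_rot: [0.529, 0.498, -0.518, 0.452]
ft_force: [-6.9, 5.2, 34.3]
grip_width: 0.0006
```

```bash
python3 -c "
from h import *
settle(2)"
```

```text
t 19.3333 tcp [ -5.1 -38.5 103.6] low [ -7.5 -35.1  40.7] x ax [-0.033  0.058 -0.998] yaw err 0.1 f [-3.8  2.6  8.2] w 0.0003
```

The −y end flap is flat, hard at its stop with the tip at z≈103 mm. Now the +y end flap.

Request:
carry_out:
  commands:
    - [[0,-38,0,0,0]]

```text
time: 19.42
position: [0.5119, -0.2235, 0.1361]
tool_rot: [0.527, 0.503, -0.519, 0.446]
ft_force: [1.5, -0.0, -0.8]
grip_width: 0.0007
```

```bash
python3 -c "
from h import *
settle(3)"
```

```text
t 19.5667 tcp [ -1.3 -42.2 144. ] low [ -3.3 -39.   81.1] x ax [-0.027  0.054 -0.998] yaw err 0.1 f [ 0.1 -0.  -0.1] w 0.0005
```

Request:
carry_out:
  commands:
    - [[0,-38,2,-10,0]]

```text
time: 19.65
position: [0.5178, -0.219, 0.1759]
tool_rot: [0.528, 0.5, -0.519, 0.448]
ft_force: [0.1, 0.3, -0.5]
grip_width: 0.0006
```

```bash
python3 -c "
from h import *
settle(3)"
```

```text
t 19.8 tcp [  3.7 -34.9 184.1] low [  1.9 -31.9 121.3] x ax [-0.023  0.051 -0.998] yaw err 0.1 f [-1.2 -0.3  0.5] w 0.0007
```

Request:
carry_out:
  commands:
    - [[0,0,0,-40,0],[0,0,0,-40,0],[0,0,0,-40,0],[0,0,0,-40,0]]

```text
time: 20.13
position: [0.5398, -0.0676, 0.1876]
tool_rot: [0.532, 0.489, -0.522, 0.453]
ft_force: [0.7, -0.0, -0.1]
grip_width: 0.0004
```

```bash
python3 -c "
from h import *
settle(3)"
```

```text
t 20.2833 tcp [  3.8 121.5 187.6] low [  1.9 124.3 124.7] x ax [-0.025  0.048 -0.999] yaw err -0.3 f [ 0.4 -0.9  0.3] w 0.0004
```

Request:
carry_out:
  commands:
    - [[0,26,0,-10,0],[0,26,0,0,0]]

```text
time: 20.45
position: [0.5435, -0.0557, 0.1385]
tool_rot: [0.532, 0.488, -0.518, 0.459]
ft_force: [-0.5, -0.7, -1.1]
grip_width: 0.0005
```

```bash
python3 -c "
from h import *
settle(3)"
```

```text
t 20.6 tcp [  5.2 130.6 137.1] low [  3.7 133.3  74.2] x ax [-0.02   0.044 -0.999] yaw err -0.4 f [-0.6 -0.6 -0.4] w 0.0002
```

Request:
carry_out:
  commands:
    - [[0,0,0,30,0]]

```text
time: 20.68
position: [0.5387, -0.0838, 0.1362]
tool_rot: [0.531, 0.491, -0.519, 0.457]
ft_force: [1.0, 1.2, 4.7]
grip_width: 0.0006
```

```bash
python3 -c "
from h import *
settle(2)"
```

```text
t 20.7833 tcp [  6.4  96.6 136.5] low [ 5.  99.2 73.6] x ax [-0.017  0.042 -0.999] yaw err -0.6 f [ 0.5  0.3 -0.1] w 0.0004
```

Request:
carry_out:
  commands:
    - [[0,0,0,30,0]]

```text
time: 20.87
position: [0.5362, -0.118, 0.1361]
tool_rot: [0.532, 0.488, -0.52, 0.456]
ft_force: [-0.1, 2.9, -0.5]
grip_width: 0.0003
```

```bash
python3 -c "
from h import *
settle(2)"
```

```text
t 20.9667 tcp [  7.7  62.3 136.5] low [ 6.6 64.7 73.5] x ax [-0.014  0.039 -0.999] yaw err -0.8 f [ 1.1 -0.  -0.6] w 0.0005
```

Request:
carry_out:
  commands:
    - [[0,5,-2,21,0]]

```text
time: 21.05
position: [0.5339, -0.1444, 0.1322]
tool_rot: [0.533, 0.484, -0.521, 0.458]
ft_force: [0.8, 0.3, 0.8]
grip_width: 0.0003
```

```bash
python3 -c "
from h import *
settle(2)"
```

```text
t 21.15 tcp [  6.   38.6 131.4] low [ 5.  40.8 68.4] x ax [-0.012  0.037 -0.999] yaw err -1.0 f [-0.4  0.4  0.1] w 0.0005
```

Request:
carry_out:
  commands:
    - [[0,14,-2,0,0]]

```text
time: 21.23
position: [0.5337, -0.1494, 0.12]
tool_rot: [0.535, 0.48, -0.522, 0.459]
ft_force: [0.3, -0.2, -0.1]
grip_width: 0.0005
```

```bash
python3 -c "
from h import *
settle(2)"
```

```text
t 21.3333 tcp [  2.8  39.4 116.9] low [ 1.7 41.7 54. ] x ax [-0.014  0.038 -0.999] yaw err -1.1 f [-0.7  0.5 -0.3] w 0.0006
```

Request:
carry_out:
  commands:
    - [[0,10,0,-1,0]]

```text
time: 21.42
position: [0.5319, -0.1464, 0.1086]
tool_rot: [0.534, 0.482, -0.523, 0.457]
ft_force: [0.4, -0.5, 0.8]
grip_width: 0.0008
```

```bash
python3 -c "
from h import *
settle(2)"
```

```text
t 21.5167 tcp [  1.9  41.7 106.3] low [ 0.7 44.  43.3] x ax [-0.016  0.039 -0.999] yaw err -1.1 f [0.4 0.2 0.2] w 0.0005
```

Request:
carry_out:
  commands:
    - [[0,2,0,0,0]]

```text
time: 21.6
position: [0.5301, -0.1445, 0.1045]
tool_rot: [0.533, 0.484, -0.523, 0.456]
ft_force: [-0.6, -0.1, 0.5]
grip_width: 0.0005
```

```bash
python3 -c "
from h import *
settle(2)"
```

```text
t 21.7 tcp [  1.7  42.4 104.1] low [ 0.4 44.8 41.2] x ax [-0.017  0.04  -0.999] yaw err -1.1 f [-0.6 -0.2 -0.5] w 0.0007
```

Request:
carry_out:
  commands:
    - [[0,2,0,0,0]]

```text
time: 21.78
position: [0.5301, -0.1444, 0.1029]
tool_rot: [0.533, 0.484, -0.523, 0.456]
ft_force: [-2.5, -0.1, 17.7]
grip_width: 0.0009
```

```bash
python3 - <<'E'
from h import *
settle(2)
m,a=snap('side','s4.png'); snap('top','t4.png')
E
```

```text
t 21.8833 tcp [  2.   42.4 103.4] low [ 0.8 44.7 40.4] x ax [-0.016  0.039 -0.999] yaw err -1.0 f [-2.2 -0.   7.5] w 0.0003
```

Both end flaps are down. Now the near (−x) long flap: up, out to x≈−115, then down and in.

Request:
carry_out:
  commands:
    - [[0,-38,0,0,0]]

```text
time: 22.07
position: [0.5261, -0.1436, 0.1359]
tool_rot: [0.531, 0.489, -0.525, 0.451]
ft_force: [-0.3, -0.6, -0.3]
grip_width: 0.0006
```

```bash
python3 -c "
from h import *
settle(3)"
```

```text
t 22.2167 tcp [  4.9  40.2 143.7] low [ 4.1 42.4 80.7] x ax [-0.01   0.036 -0.999] yaw err -1.0 f [ 0.6  0.  -0.2] w 0.0004
```

Request:
carry_out:
  commands:
    - [[0,-36,-5,12,1]]

```text
time: 22.3
position: [0.5228, -0.1556, 0.1738]
tool_rot: [0.536, 0.483, -0.527, 0.449]
ft_force: [-0.2, -0.5, -0.4]
grip_width: 0.0006
```

```bash
python3 -c "
from h import *
settle(3)"
```

```text
t 22.45 tcp [  1.6  26.  181. ] low [  1.   28.1 118.1] x ax [-0.006  0.034 -0.999] yaw err -2.0 f [0.5 0.5 0.9] w 0.0003
```

Request:
carry_out:
  commands:
    - [[0,0,-36,10,0],[0,0,-36,10,0],[0,0,-36,10,0]]

```text
time: 22.7
position: [0.4212, -0.1766, 0.1791]
tool_rot: [0.539, 0.475, -0.523, 0.46]
ft_force: [-0.6, -1.1, -0.0]
grip_width: 0.0007
```

```bash
python3 -c "
from h import *
settle(3)"
```

```text
t 22.85 tcp [-105.7    0.5  178.8] low [-106.     2.7  115.8] x ax [-0.002  0.034 -0.999] yaw err -2.0 f [-0.5 -0.   0.9] w 0.0007
```

Request:
carry_out:
  commands:
    - [[0,20,-12,0,-2],[0,20,0,0,0]]

```text
time: 23.02
position: [0.4107, -0.1749, 0.1404]
tool_rot: [0.532, 0.481, -0.515, 0.47]
ft_force: [-0.5, -0.5, -0.4]
grip_width: 0.0006
```

```bash
python3 -c "
from h import *
settle(3)"
```

```text
t 23.1667 tcp [-112.1   -0.2  140. ] low [-111.9    1.6   77. ] x ax [ 0.007  0.028 -1.   ] yaw err 0.0 f [ 0.7 -0.2  0.9] w 0.0002
```

Request:
carry_out:
  commands:
    - [[0,0,30,0,0]]

```text
time: 23.25
position: [0.4376, -0.1758, 0.1394]
tool_rot: [0.531, 0.484, -0.516, 0.466]
ft_force: [-2.1, 0.4, 4.5]
grip_width: 0.0002
```

```bash
python3 -c "
from h import *
settle(2)"
```

```text
t 23.35 tcp [-76.5  -1.9 141.1] low [-75.8  -0.3  78.1] x ax [ 0.014  0.024 -1.   ] yaw err 0.1 f [ 1.  -1.2  0.8] w 0.0004
```

Request:
carry_out:
  commands:
    - [[0,0,30,0,0]]

```text
time: 23.43
position: [0.4725, -0.1806, 0.1409]
tool_rot: [0.531, 0.482, -0.515, 0.469]
ft_force: [-3.4, 0.4, -0.6]
grip_width: 0.0005
```

```bash
python3 -c "
from h import *
settle(2)"
```

```text
t 23.5333 tcp [-40.9  -3.3 142.9] low [-39.7  -1.9  79.9] x ax [ 0.021  0.019 -1.   ] yaw err 0.1 f [-0.6  0.2  1.1] w 0.0006
```

Request:
carry_out:
  commands:
    - [[0,10,4,0,0]]

```text
time: 23.62
position: [0.4884, -0.186, 0.1344]
tool_rot: [0.533, 0.475, -0.512, 0.477]
ft_force: [-0.7, 0.8, 0.2]
grip_width: 0.0007
```

```bash
python3 -c "
from h import *
settle(2)"
```

```text
t 23.7167 tcp [-36.2  -2.9 132.3] low [-35.   -1.5  69.3] x ax [ 0.021  0.019 -1.   ] yaw err 0.2 f [-0.8  1.3 -0.2] w 0.0005
```

Request:
carry_out:
  commands:
    - [[0,14,0,0,0]]

```text
time: 23.8
position: [0.4889, -0.1859, 0.1198]
tool_rot: [0.533, 0.475, -0.512, 0.477]
ft_force: [-0.1, 0.2, 1.4]
grip_width: 0.0004
```

```bash
python3 -c "
from h import *
settle(2)"
```

```text
t 23.9 tcp [-37.7  -1.7 117. ] low [-36.8  -0.2  54. ] x ax [ 0.018  0.022 -1.   ] yaw err 0.2 f [-0.4  1.2 -0.1] w 0.0006
```

Request:
carry_out:
  commands:
    - [[0,8,0,0,0]]

```text
time: 23.98
position: [0.4866, -0.1845, 0.1097]
tool_rot: [0.533, 0.477, -0.513, 0.475]
ft_force: [1.2, -0.7, 2.0]
grip_width: 0.0006
```

```bash
python3 -c "
from h import *
settle(2)"
```

```text
t 24.0833 tcp [-38.8  -1.1 108.2] low [-38.    0.4  45.2] x ax [ 0.015  0.023 -1.   ] yaw err 0.2 f [-0.3  0.2  1.1] w 0.0007
```

Request:
carry_out:
  commands:
    - [[0,2,0,0,0]]

```text
time: 24.17
position: [0.4854, -0.1838, 0.1066]
tool_rot: [0.533, 0.478, -0.513, 0.474]
ft_force: [-2.1, 1.0, 23.4]
grip_width: 0.0005
```

```bash
python3 -c "
from h import *
settle(2)"
```

```text
t 24.2667 tcp [-38.6  -1.2 107. ] low [-37.7   0.3  44. ] x ax [ 0.016  0.023 -1.   ] yaw err 0.2 f [-0.1 -0.1  4.5] w 0.0004
```

The near long flap is flat with the tip at 107 mm. Now the far one.

Request:
carry_out:
  commands:
    - [[0,-38,0,0,0]]

```text
time: 24.35
position: [0.4805, -0.1821, 0.1394]
tool_rot: [0.531, 0.483, -0.515, 0.468]
ft_force: [0.1, -0.9, 0.2]
grip_width: 0.0
```

```bash
python3 -c "
from h import *
settle(3)"
```

```text
t 24.5 tcp [-37.6  -3.1 147. ] low [-36.4  -1.7  84. ] x ax [ 0.021  0.02  -1.   ] yaw err 0.2 f [-0.   0.3 -0.3] w 0.0001
```

Request:
carry_out:
  commands:
    - [[0,-36,5,0,0]]

```text
time: 24.58
position: [0.4854, -0.184, 0.1781]
tool_rot: [0.532, 0.481, -0.514, 0.47]
ft_force: [-0.3, 0.1, -1.1]
grip_width: 0.0007
```

```bash
python3 -c "
from h import *
settle(3)"
```

```text
t 24.7333 tcp [-31.7  -4.7 184.9] low [-30.2  -3.4 121.9] x ax [ 0.025  0.017 -1.   ] yaw err 0.2 f [-0.2  1.1  0.3] w 0.0006
```

Request:
carry_out:
  commands:
    - [[0,0,38,0,0],[0,0,38,0,0],[0,0,38,0,0],[0,0,35,0,0]]

```text
time: 25.07
position: [0.629, -0.1961, 0.1807]
tool_rot: [0.531, 0.482, -0.517, 0.468]
ft_force: [1.4, -0.3, 0.0]
grip_width: 0.0006
```

```bash
python3 -c "
from h import *
settle(3)"
```

```text
t 25.2167 tcp [106.    0.5 179.7] low [105.9   2.3 116.7] x ax [ 0.002  0.029 -1.   ] yaw err 0.1 f [-0.4 -0.3  0.7] w 0.0008
```

Request:
carry_out:
  commands:
    - [[0,20,12,0,0],[0,20,2,0,0]]

```text
time: 25.38
position: [0.6432, -0.1966, 0.1408]
tool_rot: [0.531, 0.481, -0.516, 0.469]
ft_force: [0.5, 0.5, 0.3]
grip_width: 0.0008
```

```bash
python3 -c "
from h import *
settle(3)"
```

```text
t 25.5333 tcp [116.3   2.2 139.3] low [115.9   4.1  76.3] x ax [-0.003  0.03  -1.   ] yaw err 0.1 f [0.2 0.2 0.6] w 0.0004
```

Request:
carry_out:
  commands:
    - [[0,0,-30,0,0]]

```text
time: 25.62
position: [0.6143, -0.1942, 0.1403]
tool_rot: [0.531, 0.481, -0.516, 0.469]
ft_force: [3.1, -1.6, 1.1]
grip_width: 0.0008
```

```bash
python3 -c "
from h import *
settle(2)"
```

```text
t 25.7167 tcp [ 80.    3.5 139. ] low [79.   5.6 76. ] x ax [-0.012  0.034 -0.999] yaw err 0.0 f [-0.3 -0.5  0. ] w 0.0003
```

Request:
carry_out:
  commands:
    - [[0,0,-30,0,0]]

```text
time: 25.8
position: [0.5786, -0.1896, 0.141]
tool_rot: [0.53, 0.483, -0.517, 0.467]
ft_force: [2.3, -1.0, -0.1]
grip_width: 0.001
```

```bash
python3 -c "
from h import *
settle(2)"
```

```text
t 25.9 tcp [ 44.1   4.9 139.6] low [42.7  7.2 76.6] x ax [-0.019  0.038 -0.999] yaw err 0.0 f [-0.3 -0.3 -0.3] w 0.0005
```

Request:
carry_out:
  commands:
    - [[0,8,-6,0,0]]

```text
time: 25.98
position: [0.5639, -0.1861, 0.1344]
tool_rot: [0.529, 0.487, -0.519, 0.462]
ft_force: [1.4, -0.3, 0.2]
grip_width: 0.0004
```

```bash
python3 -c "
from h import *
settle(2)"
```

```text
t 26.0833 tcp [ 36.6   5.4 132.2] low [35.1  7.6 69.3] x ax [-0.021  0.038 -0.999] yaw err -0.0 f [ 0.2  0.1 -0.1] w 0.0007
```

Request:
carry_out:
  commands:
    - [[0,14,0,0,0]]

```text
time: 26.17
position: [0.5631, -0.1855, 0.1213]
tool_rot: [0.529, 0.487, -0.52, 0.462]
ft_force: [0.3, -0.9, 1.8]
grip_width: 0.0001
```

```bash
python3 -c "
from h import *
settle(2)"
```

```text
Traceback (most recent call last):
  File "h.py", line 43, in settle
    for i in range(n): robot.camera('top')
                       ~~~~~~~~~~~~^^^^^^^
ValueError: 200 camera calls are used up
```

Request:
carry_out:
  commands:
    - [[0,7,1,0,0]]

```text
time: 26.25
position: [0.564, -0.1853, 0.1143]
tool_rot: [0.529, 0.487, -0.52, 0.462]
ft_force: [-0.7, 0.4, 0.9]
grip_width: 0.0005
```

```bash
python3 -c "
from h import *
settle(2)"
```

```text
Traceback (most recent call last):
  File "h.py", line 43, in settle
    for i in range(n): robot.camera('top')
                       ~~~~~~~~~~~~^^^^^^^
ValueError: 200 camera calls are used up
```

Request:
carry_out:
  commands:
    - [[0,2,0,0,0]]

```text
time: 26.33
position: [0.5648, -0.1855, 0.1124]
tool_rot: [0.529, 0.487, -0.52, 0.462]
ft_force: [-1.0, 0.4, 1.1]
grip_width: 0.0004
```

```bash
python3 -c "
from h import *
settle(2)"
```

```text
Traceback (most recent call last):
  File "h.py", line 43, in settle
    for i in range(n): robot.camera('top')
                       ~~~~~~~~~~~~^^^^^^^
ValueError: 200 camera calls are used up
```

The camera calls are used up, so I'll finish with small rows, checking by force.

Request:
carry_out:
  commands:
    - [[0,3,0,0,0],[0,2,0,0,0]]

```text
time: 26.5
position: [0.5659, -0.1858, 0.1079]
tool_rot: [0.529, 0.486, -0.519, 0.462]
ft_force: [0.3, 0.1, 0.9]
grip_width: 0.0004
```

Request:
carry_out:
  commands:
    - [[0,1.5,0,0,0]]

```text
time: 26.58
position: [0.5661, -0.1858, 0.1069]
tool_rot: [0.529, 0.487, -0.519, 0.462]
ft_force: [-4.0, 1.6, 15.0]
grip_width: 0.0005
```

Request:
carry_out:
  commands:
    - [[0,1,0,0,0],[0,-30,0,0,0],[0,-40,0,0,0],[0,-40,0,0,0],[0,0,0,0,0],[0,0,0,0,0]]

```text
time: 27.08
position: [0.5683, -0.1896, 0.2205]
tool_rot: [0.528, 0.488, -0.52, 0.462]
ft_force: [-1.0, 0.8, 0.1]
grip_width: 0.0002
```

```bash
python3 -c "
from h import *
stat(); print(robot.hand_in())"
```

```text
t 27.0833 tcp [ 44.5   1.1 220.5] low [ 43.3   3.3 157.5] x ax [-0.015  0.036 -0.999] yaw err -0.0 f [-1.   0.8  0.1] w 0.0002
the job is handed in; nothing more can be done
None
```

The panel is packed and the carton is closed, handed in at 27.1 s. I couldn't check the closed carton by camera, because the 200 camera calls ran out while I was folding the last flap. I had used most of them to let the arm settle between moves.

- **Panel:** I found the slot about 5 mm to the +x side of its bay. The panel slid down at about 12–14 N, and the final presses read 94.4 mm (+y end) and 94.3 mm (−y end), against 94 mm expected when fully home.
- **Flaps:** I folded −y, +y, near (−x), then far (+x). Each came up hard against its stop: end flaps at about 103 mm tip height, long flaps at about 107 mm. The far flap rests on that height and a 15 N contact force alone.
- **Force peak:** One press on the panel's +y end read 57.1 N, close to the 60 N limit. Forces are only reported at the end of each move, so a higher moment in between can't be ruled out. I used smaller steps after that.
- **Other things in the scene:** The packed panels looked untouched in the last picture I viewed, taken just before the final push. I didn't measure the glass or the tube again, but the arm stayed well away from both.
- **Arm drift:** The tool slowly tilted as it moved, up to about 5°. I corrected that before inserting the panel.

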